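Turn a batch of brush backs over in the turnover jig

ROBOT

A 6-joint arm with a two-finger parallel gripper is mounted at the origin on the work surface. World frame = base frame: x ahead of the robot, y to its left, z up, the work surface at z = 0. Lengths are in mm, angles in rad, forces in N, time in s.
With the tool pointing down it reaches from about 350 to 975 mm from the base axis. Payload 7.1 kg.
Tool frame: the origin (TCP) lies midway between the tips of the shut fingers; the grasp point (between the pads) lies ctrl.grip_point_offset behind it (ctrl.grip_point_offset is the distance from the TCP to the grasp point, in mm); z points along the fingers, y is the line along which they close (so a half turn about z gives the same grasp; the last joint's range is limited). The gripper opens to 88 mm and grips with 3 to 60 N. Pads are 20 mm wide; open, the fingers measure 115 mm over their backs; the gripper's body (75 mm by 178 mm) begins 61 mm behind the grasp point.
Start: joints at [-1.168, 0.423, 1.63, -0, 1.089, -0.019], TCP at [255.892, -570.196, 222.675] pointing down, gripper open.
Joint ranges: [-3, 3], [-0.9, 2.11], [0.09, 2.58], [-1.31, 4.45], [0.11, 2.69], [-2.54, 2.54]. Speed limits (rad/s): [2.39, 2.39, 3.01, 3.14, 3.14, 3.14].

INTERFACE

Orientations are given as a rotation vector (axis times angle).
In Python, from workcell import ctrl, get_image, close_job, finder gives the robot as it stands.
- The arm moves only by the tool servo_tool, never from a script. Its argument "deltas" is a list of rows, each a list of 2 entries, a list of its own where there are three numbers: the shift along the tool's x, y, z in mm, then the turn, a rotation vector about the tool's x, y, z in rad. A call has 1 to 5 rows; each row is the pose to reach, as a shift and turn from the pose commanded when the call began, along the tool's axes at that moment; what a row does not reach only later rows make up. A row lasts 1/12 s, in which the tool goes at most 41.7 mm and 7.16 degrees, less where a joint would pass 70% of its speed; a pose out of reach is approached as far as the arm can. A call with a gripper value outside its range is refused whole. "grip" is the closure, from -1 (fully open) to 1 (shut), so that 0 is half open, set as the call begins (left out, the last holds). The fingers move at their own pace and stop on an object; the grip force is fixed at half the most. Time passes only in rows, so rows that repeat a pose let the fingers close. It gives the time, the measured TCP pose, the force, the opening and the grip force at its end, in the units of the state.
- ctrl.get_obs(): the state, without advancing time (a new reading comes with each control period).
- get_image(name): name is "side" or "top" or "wrist"; returns a dict with "frame" (400x640x3 uint8, blue, green, red), "depth" (400x640 float32, mm along the optical axis (not along the pixel's ray), 0 where there is no reading), "K" (3x3 intrinsics, pixels), "dist" ([k1, k2, p1, p2, k3] as OpenCV has them; the pictures are not rectified), "pose" (4x4, takes a point from camera to world coordinates). Camera axes: x right, y down, z forward; pixel columns grow to the right and rows downward; lengths in mm; the calibration is good to about 2 mm. A picture is of the moment at which its call begins.
- close_job(): hands the job in; it is judged then, once.
Trained networks look in a picture, given as the dict that the camera call returned (one of the last four; its "shot" number tells which), for a name from the list of things; names that differ only in an ending like _2 or _b are one class to them, and where a whole thing is asked for, a point or a joint stands for the part that bears it (a point fixed in the world has none). Each returns a list of dicts, best first, with "score" (0 to 1); they miss things now and then, are a little off and sometimes report something else, mostly with a low value. They report only what shows in the picture. A call takes as long as a camera call. They do not tell look-alikes from the thing itself.
- finder.search_frame(query, picture): "rect" ([centre column, centre row, width, height] as shares, 0 to 1, of the picture: columns of its width, rows of its height, round what is visible of it).
- finder.silhouettes(query, picture): "mask" (400x640 bool, what is visible of it) and "rect" ([centre column, centre row, width, height] as shares, 0 to 1, of the picture: columns of its width, rows of its height, round what is visible of it).
The state is a dict: "t": time; "qpos": joint angles; "qvel": joint speeds; "joint_torque": joint torques, N m; "ee_pos": TCP position; "orientation": TCP orientation; "ft_force": force on the tool from outside, world axes, zero at the start; "moment": the same for the moment, N m; "width": finger opening in mm; "grasp_force": force on a finger pad.
Only numpy, scipy, OpenCV 4.12 (cv2) and the standard library are available. Lean on these libraries where they do the work, as an engineer would, in place of code of your own. Each camera call takes 0.05 s, during which the arm holds its last target. There are 200 camera calls.

TASK

Put every wooden brush back, varnished dark face up, into its own compartment of the yellow tray, then lay the cover board on the tray and push the red-headed locking pin fully home through the bracket, the board's block and the post. Swing tray and board over together by the steel handle, without slamming, until the tray lies upside down on the board; then pull the pin out, lay it on the bench well clear of the jig, and swing the empty tray right back. The backs must be left on the board, on the landing rails, drilled bare faces up, and the other things on the bench stay where they are.

Things in the scene. Friction and masses are not known exactly. Their poses are not given: they have to be found in the camera images.
- turner: Plywood base of the turnover jig, 286 (x) x 330 (y) x 12 mm, on the bench; origin: centre of its underside. The tray's hinge axis runs along its x, 85 mm above the origin; hinge posts at x = +-135 mm, y = 0, are 106 mm high. At the start the tray lies on the +y side; the -y side is the landing side.
- landing (a point): Centre of the board's place on the landing rails, at the rails' top: (0, -85, 72.5) mm from the base's origin. Two wooden rails, at x = +-85 mm, 24 wide, y = -25 to -145, tops 72.5 mm above the bench. The board lies here at the start (block up) and again at the end (block down).
- tray (a joint): Hinge angle of the tray, rad: 0 = open side up on the +y side, 1.57 = upright, 3.14 = upside down over the landing rails (both ends are stops). A stiff hinge: it stays where it is left; moving the loaded tray takes up to about 10 N at the handle.
- tray_frame (a point): Tray's frame: origin on the hinge axis, midway; x along the hinge (as the base's x), y outward from hinge to handle, z out of the open side (up at angle 0; turns with the tray). Board belongs with its origin at (0, 84.5, 0) mm and axes along this frame (play 4 mm in y, 7 in x); pin with its origin at (0, 195, 13), its x along -y, its z along z.
- tray_floor (a point): Middle of the yellow tray's floor, at (0, 82, -34) mm of the tray's frame (same axes). From here: outside x +-121, underside 8 below; end walls y = +-58..66, 34 high, carry the board; side walls 12 high and three dark dividers along y, 10 high, make four compartments centred on x = -90, -32, 32, 90, y = 0, each 50 wide (x), 116 long (y). Two small board stops at x = +-100, y = -70..-64, 50 high.
- tray_post (a point): Centre of the hole in the dark post, at (0, 45, 19) mm of the tray's frame (same axes). Post: 30 wide in x above the tray rim, 14 below it, 14 thick in y, its top 17 above this point. Hole runs along y, 18 wide (x), 18 high (z); the board's face is at the hole's lower edge.
- tray_bracket (a point): Mouth of the hole in the dark bracket on the tray's outer wall, on its outer face, at (0, 180, 19) mm of the tray's frame (same axes). Bracket 44 wide (x), y 30 inward from here, z -27..+17 about here. Hole along y, 18 wide (x), 18 high (z). The pin enters here; its head stops against this face.
- tray_handle (a point): Middle of the tray's steel handle, a round bar 12 mm thick and 55 mm long along the hinge, at (-91.5, 205, -16) mm of the tray's frame, 57 mm off the tray's outer wall on two stalks at x = -64 and -119.
- board: Plywood cover board 230 (x) x 124 (y) x 10 mm. Origin: centre of its inner face (goes on the tray rim; down at the start); z to the outer face. Dark block on the outer face: 44 wide (x), y -6..34, z 10..40 mm, with a hole along y (18 wide, z 10..28); grip it across x. An opening x +-22, y -52..-14 goes over the tray's post. At the start already turned as it must lie on the tray.
- pin: Locking pin, 192 mm long. Red head 30 (x) x 26 (y) x 30 mm (z); steel shaft 12 x 12 mm along +x from the head's face at x = 15 to 155, then a 22 mm conical tip; shaft's underside flush with the head's. Origin: centre of the head's underside. Lies on the bench, z up, at the start. Goes in from the handle side towards the hinge until the head meets the bracket.
- pin_tip (a point): End of the pin's tip, 177 mm along x from the pin's origin, 6 mm above its underside.
- back1: Wooden brush back 100 (x) x 32 (y) x 30 mm (z), dark varnished top, bare light underside with two rows of drilled holes. Origin: centre of the bare underside; z points to the varnished face. Lies varnished face up on the bench at the start; may be absent.
- back2: Wooden brush back 100 (x) x 32 (y) x 30 mm (z), dark varnished top, bare light underside with two rows of drilled holes. Origin: centre of the bare underside; z points to the varnished face. Lies varnished face up on the bench at the start; may be absent.
- back3: Wooden brush back 100 (x) x 32 (y) x 30 mm (z), dark varnished top, bare light underside with two rows of drilled holes. Origin: centre of the bare underside; z points to the varnished face. Lies varnished face up on the bench at the start; may be absent.
- mallet: Bystander: hammer lying at the far edge; leave it alone. Origin at its underside.
- tin: Bystander: blue tin, 84 mm across, 100 mm tall; leave it alone. Origin at its underside.
- jar: Bystander: amber jar, 64 mm across, 110 mm tall; leave it alone. Origin at its underside.
- paintbrush: Bystander: paint brush lying on the bench; leave it alone. Origin at its underside.
- sander: Bystander: cork sanding block 110 x 60 x 28 mm; leave it alone. Origin at its underside.
- tape: Bystander: yellow tape measure 70 x 40 x 65 mm; leave it alone. Origin at its underside.
- offcut: Bystander: wood offcut 160 x 50 x 22 mm; leave it alone. Origin at its underside.
Not all that is in view belongs to the job. What is shaped like the back3 but pink or turquoise is not meant.

How it is judged (in metres and radians):
On the way, in this order (a step that is already met when the one before it is completed fails the run):
1. every back present lies in the tray, varnished face up (value of joint tray below 0.15 rad and x of back1 in the frame of tray_frame between -0.116 and 0.116 m and y of back1 in the frame of tray_frame between 0.022 and 0.142 m and z of back1 in the frame of tray_frame between -0.04 and -0.027 m and angle between the z axis of each of back1, back2, back3 and the z axis of tray_frame, either way round below 0.25 rad and x of back2 in the frame of tray_frame between -0.116 and 0.116 m and y of back2 in the frame of tray_frame between 0.022 and 0.142 m and z of back2 in the frame of tray_frame between -0.04 and -0.027 m and x of back3 in the frame of tray_frame between -0.116 and 0.116 m and y of back3 in the frame of tray_frame between 0.022 and 0.142 m and z of back3 in the frame of tray_frame between -0.04 and -0.027 m and angle between each of back1, back2, back3's own z axis and vertical below 0.25 rad), for 0.2 s.
2. the board lies on the loaded tray and the pin goes through bracket, block and post (value of joint tray below 0.15 rad and x of back1 in the frame of tray_frame between -0.116 and 0.116 m and y of back1 in the frame of tray_frame between 0.022 and 0.142 m and z of back1 in the frame of tray_frame between -0.04 and -0.027 m and angle between the z axis of each of back1, back2, back3 and the z axis of tray_frame, either way round below 0.25 rad and x of back2 in the frame of tray_frame between -0.116 and 0.116 m and y of back2 in the frame of tray_frame between 0.022 and 0.142 m and z of back2 in the frame of tray_frame between -0.04 and -0.027 m and x of back3 in the frame of tray_frame between -0.116 and 0.116 m and y of back3 in the frame of tray_frame between 0.022 and 0.142 m and z of back3 in the frame of tray_frame between -0.04 and -0.027 m and x of board in the frame of tray_frame between -0.012 and 0.012 m and y of board in the frame of tray_frame between 0.072 and 0.097 m and z of board in the frame of tray_frame between -0.004 and 0.008 m and angle between the z axis of board and the z axis of tray_frame, either way round below 0.1 rad and x of pin_tip in the frame of tray_frame between -0.012 and 0.012 m and y of pin_tip in the frame of tray_frame between -0.01 and 0.03 m and z of pin_tip in the frame of tray_frame between 0.008 and 0.03 m and x of pin in the frame of tray_frame between -0.015 and 0.015 m), for 0.2 s.
3. tray and board, still pinned, turned over together: the tray upside down on the board (value of joint tray above 3.04 rad and x of pin_tip in the frame of tray_frame between -0.012 and 0.012 m and y of pin_tip in the frame of tray_frame between -0.01 and 0.03 m and z of pin_tip in the frame of tray_frame between 0.008 and 0.03 m and x of pin in the frame of tray_frame between -0.015 and 0.015 m and angle between board's own z axis and vertical above 2.95 rad), for 0.2 s.
4. pin pulled out while the tray is still over the board (value of joint tray above 3 rad and y of pin_tip in the frame of tray_frame above 0.182 m), for 0.1 s.
At the end, for the whole second after the job is handed in: Tray back within 0.1 rad of its starting side; board block-down on the landing rails (within 30 mm of the middle of its place); every back present resting on the board with its drilled face up; pin lying on the bench clear of the jig (its head at least 200 mm from the jig's centre); all at rest (value of joint tray below 0.1 rad and velocity of joint tray between -0.05 and 0.05 rad/s and x of board in the frame of turner between -0.03 and 0.03 m and y of board in the frame of turner between -0.115 and -0.055 m and z of board in the frame of turner between 0.076 and 0.089 m and angle between board's own z axis and vertical above 3 rad and linear speed of each of board, back1, back2, back3, pin below 0.03 m/s and x of back1 in the frame of board between -0.115 and 0.115 m and y of back1 in the frame of board between -0.062 and 0.062 m and z of back1 in the frame of board between -0.036 and -0.024 m and angle between each of back1, back2, back3's own z axis and vertical above 2.95 rad and x of back2 in the frame of board between -0.115 and 0.115 m and y of back2 in the frame of board between -0.062 and 0.062 m and z of back2 in the frame of board between -0.036 and -0.024 m and x of back3 in the frame of board between -0.115 and 0.115 m and y of back3 in the frame of board between -0.062 and 0.062 m and z of back3 in the frame of board between -0.036 and -0.024 m and height (world z) of pin below 0.06 m and horizontal distance between pin and turner above 0.2 m); the robot touches nothing.
It fails at once if the tray is slammed (faster than 3 rad/s) (velocity of joint tray above 3 rad/s or velocity of joint tray below -3 rad/s).
It fails at once if a bystander is moved by more than 40 mm (distance of any of mallet, tin, jar, paintbrush, sander, tape, offcut from where it was at the start of the episode above 0.04 m).
Of back1, back2, back3 only 2 to 3 are there at a start; the rules pass over those that are not, and their reading is None.
At some moment in a run one of back1, back2, back3 may be knocked a few centimetres aside while the robot is not near it.
Once in a run the grip may slacken for a moment while it holds something.
It also fails if it takes over 208 s, if anything falls off the work surface, if the arm or the gripper's body presses on something with over 40 N, if the wrist force passes 120 N, or if a joint passes its speed limit or range.

## Working session

There is one attempt and no reset: what is moved stays moved. The work goes in short steps, Python scripts to look and compute and a tool call to move; the robot and the scene stay as the last step left them, time stands still between calls to the robot, and variables do not carry over. Pictures are saved under pics/ and viewed, at most 17 in all, crops included, and the job is handed in when it is done.

Besides the shell and the picture viewer there is one more tool, called as a command line: name --argument value ..., lists and objects as JSON in quotes. servo_tool: Moves the arm, as the interface text tells. Its arguments: {"type":"object","properties":{"deltas":{"type":"array","items":{"type":"array"}},"grip":{"type":"number"}},"required":["deltas"]}

```bash
ls; mkdir -p pics
cat > h.py <<'E'
import numpy as np, cv2
from scipy.spatial.transform import Rotation as R
from workcell import ctrl, get_image, close_job, finder
def cloud(p):
    d=p["depth"]; h,w=d.shape
    u,v=np.meshgrid(np.arange(w),np.arange(h))
    n=cv2.undistortPoints(np.stack([u,v],-1).reshape(-1,1,2).astype(np.float64),p["K"],p["dist"]).reshape(h,w,2)
    c=np.dstack([n[...,0]*d,n[...,1]*d,d])
    P=np.asarray(p["pose"]); X=c@P[:3,:3].T+P[:3,3]
    X[d<=0]=np.nan
    return X
def rect(pts):
    (c,(w,h),a)=cv2.minAreaRect(pts[:,:2].astype(np.float32))
    if w<h: w,h=h,w; a+=90
    return np.round(c,1),round(w,1),round(h,1),round(np.deg2rad((a+90)%180-90),3)
def st():
    o=ctrl.get_obs(); 
    print("t",round(o["t"],2),"pos",np.round(o["ee_pos"],1),"R",np.round(R.from_rotvec(o["orientation"]).as_matrix(),3).tolist(),"w",o["width"],"F",np.round(o["ft_force"],1))
    return o
def go(pos,yaw=None,Rm=None):
    """print delta (tool axes) to reach pos with tool down; yaw = direction of tool y(closing) mod pi"""
    o=ctrl.get_obs(); R0=R.from_rotvec(o["orientation"]).as_matrix()
    d=R0.T@(np.asarray(pos,float)-o["ee_pos"])
    if Rm is None:
        best=None
        y0=np.arctan2(R0[1,1],R0[0,1])
        if yaw is None: yaw=y0
        for k in (0,np.pi):
            a=yaw+k; y=np.array([np.cos(a),np.sin(a),0]); z=np.array([0,0,-1.]); x=np.cross(y,z)
            M=np.stack([x,y,z],1); rv=R.from_matrix(R0.T@M).as_rotvec()
            if best is None or np.linalg.norm(rv)<np.linalg.norm(best): best=rv
        rv=best
    else: rv=R.from_matrix(R0.T@Rm).as_rotvec()
    print("delta",np.round(d,1).tolist(),np.round(rv,4).tolist())
E
python3 - <<'E'
from h import *
st(); print("gpo",ctrl.grip_point_offset)
for n in ("top","side"):
    p=get_image(n); cv2.imwrite(f"pics/{n}0.png",p["frame"]); print(n,np.round(p["pose"],2).tolist(),p["K"].tolist())
    X=cloud(p); np.save(n+"0.npy",X)
    for q in ["turner","board","pin","back1","tray","tray_handle","mallet","tin","jar","paintbrush","sander","tape","offcut"]:
        for m in finder.silhouettes(q,p)[:6 if q=="back1" else 2]:
            if m["score"]<.3: continue
            a=X[m["mask"]]; a=a[~np.isnan(a[:,0])]; 
            if len(a)<10: continue
            zt=np.percentile(a[:,2],90); b=a[abs(a[:,2]-zt)<8]
            print(q,round(m["score"],2),"ztop",round(zt,1),rect(b),"px",np.round(np.array(m["rect"])*[640,400,640,400]),p["frame"][m["mask"]].mean(0).round())
E
```

```text
pics
t 0.0 pos [ 255.7 -569.7  221.9] R [[0.912, 0.409, -0.001], [0.409, -0.912, 0.001], [0.0, -0.001, -1.0]] w 87.60206593429069 F [ 0.5  0.5 -0.3]
gpo 18.700000000000003
top [[-0.03, -1.0, 0.09, 431.55], [-1.0, 0.02, -0.01, -66.73], [0.01, -0.09, -1.0, 1609.16], [0.0, 0.0, 0.0, 1.0]] [[509.88415161273394, 0.0, 321.6794068139614], [0.0, 509.88415161273394, 204.63328032548213], [0.0, 0.0, 1.0]]
turner 0.95 ztop 90.0 (array([554. ,  43.6]), 332.5, 279.9, np.float64(1.501)) px [282. 210. 124.  97.] [ 70. 142. 164.]
board 0.81 ztop 88.9 (array([573.1, -79.7]), 229.8, 123.9, np.float64(0.091)) px [319. 201.  52.  79.] [112. 164. 186.]
board 0.69 ztop 26.7 (array([ 522.2, -499. ]), 159.1, 52.7, np.float64(0.215)) px [453. 220.  30.  53.] [ 52.  89. 133.]
pin 0.85 ztop 30.0 (array([526.3, 323.7]), 25.2, 25.0, np.float64(-0.03)) px [190. 200.   7.  57.] [106. 118. 158.]
back1 0.74 ztop 34.4 (array([ 432.2, -639.3]), 100.6, 34.8, np.float64(0.127)) px [499. 247.  13.  29.] [115. 125.  41.]
back1 0.68 ztop 34.8 (array([ 717.7, -337.9]), 100.1, 32.2, np.float64(-0.847)) px [400. 159.  26.  29.
[... 4116 characters left out ...]
array([781.6, 190.7]), 53.5, 53.1, np.float64(-0.912)) px [210. 221.  25.  37.] [ 72.  99. 128.]
paintbrush 0.86 ztop 21.8 (array([499.8, 501.3]), 200.9, 42.4, np.float64(0.308)) px [180. 337.  76.  37.] [121. 142. 161.]
sander 0.67 ztop 31.6 (array([345.6, 187.3]), 109.0, 61.7, np.float64(0.846)) px [317. 297.  48.  28.] [ 77. 124. 173.]
sander 0.41 ztop 31.4 (array([521. , 326.7]), 30.9, 25.4, np.float64(-0.019)) px [216. 283.  45.  34.] [ 94. 105. 164.]
tape 0.56 ztop 65.2 (array([ 357.3, -441.8]), 28.0, 13.7, np.float64(-1.237)) px [425. 194.   9.  16.] [ 30. 111. 144.]
offcut 0.84 ztop 25.5 (array([ 516.6, -499. ]), 158.4, 59.8, np.float64(0.2)) px [393. 179.  41.  20.] [ 51.  91. 137.]
```

Run:
```python
import cv2
a=cv2.imread("pics/top0.png")
cv2.imwrite("pics/top0c.png",cv2.resize(a[120:320,110:430],(800,500),interpolation=cv2.INTER_CUBIC))
```

```text
(no output)
```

View pics/top0c.png

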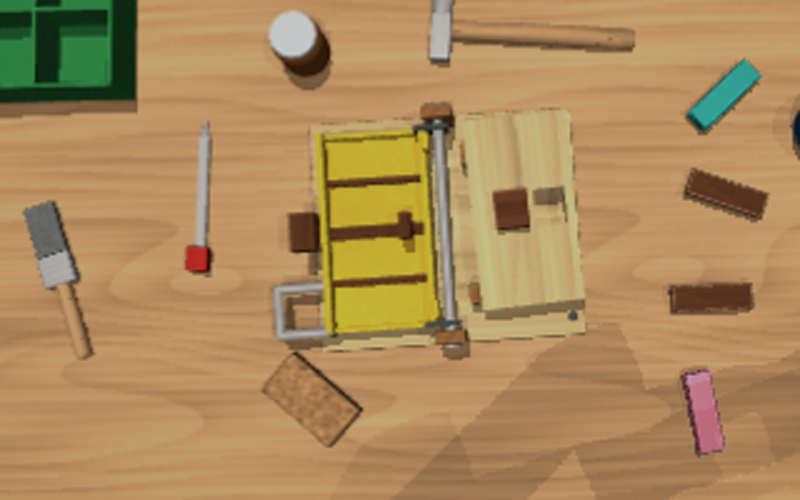

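View pics/side0.png

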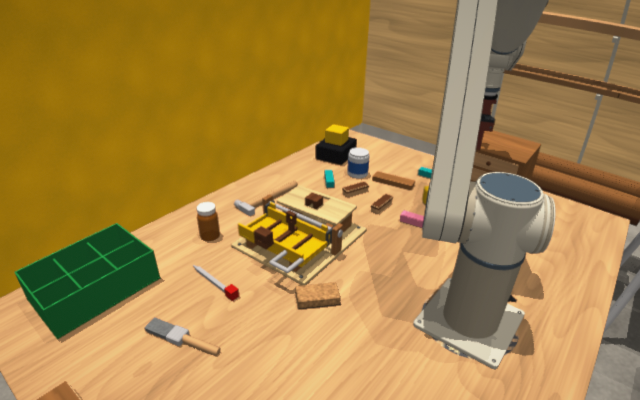

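servo_tool --deltas '[[[160, -60, -50], [0, 0, 0]], [[160, -60, -50], [0, 0, 0]], [[160, -60, -50], [0, 0, 0]], [[160, -60, -50], [0, 0, 0]], [[160, -60, -50], [0, 0, 0]]]' --grip -1

```text
t: 1.82
ee_pos: [380.7, -447.3, 274.6]
orientation: [3.07, 0.662, 0.004]
ft_force: [0.3, -0.2, 0.0]
width: 87.6
grasp_force: 0.0
```

servo_tool --deltas '[[[160, -60, -50], [0, 0, 0]], [[160, -60, -50], [0, 0, 0]], [[160, -60, -50], [0, 0, 0]], [[160, -60, -50], [0, 0, 0]], [[160, -60, -50], [0, 0, 0]]]'

```text
t: 2.23
ee_pos: [502.3, -327.0, 324.6]
orientation: [3.07, 0.662, 0.005]
ft_force: [0.6, -0.0, -0.6]
width: 87.5
grasp_force: 0.0
```

```bash
cat >> h.py <<'E'
def backs(p,X=None):
    X=cloud(p) if X is None else X
    for m in finder.silhouettes("back1",p)[:6]:
        col=p["frame"][m["mask"]].mean(0)
        if m["score"]<.3: continue
        a=X[m["mask"]]; a=a[~np.isnan(a[:,0])]
        if len(a)<10: continue
        zt=np.percentile(a[:,2],90); b=a[abs(a[:,2]-zt)<8]
        print("back",round(m["score"],2),"ztop",round(zt,1),rect(b),np.round(np.array(m["rect"])*[640,400,640,400]),col.round())
E
python3 - <<'E'
from h import *
o=st()
p=get_image("wrist"); cv2.imwrite("pics/w1.png",p["frame"]); P=np.asarray(p["pose"])
R0=R.from_rotvec(o["orientation"]).as_matrix()
print("cam in tool",np.round(R0.T@(P[:3,3]-o["ee_pos"]),1),np.round(R0.T@P[:3,:3],2).tolist(),p["K"][0,0])
backs(p)
X=cloud(p); print("bench z",np.nanpercentile(X[...,2],[5,20,50]))
t=get_image("top"); cv2.imwrite("pics/top1.png",t["frame"]); backs(t)
X=cloud(t); print("bench z",np.nanpercentile(X[...,2],[5,20,50]))
f=t["frame"]; h=cv2.cvtColor(f,cv2.COLOR_BGR2HSV)
m=(h[...,0]>20)&(h[...,0]<35)&(h[...,1]>200)&(h[...,2]>90)&(X[...,1]>-50)&(X[...,1]<220)&(X[...,0]>400)&(X[...,0]<720)
a=X[m]; print(m.sum(),rect(a)); b=a[abs(a[:,2]-88)<6]; print(len(b),rect(b)); c=a[a[:,2]<62]; print(len(c),rect(c), np.median(c[:,2]))
E
```

```text
t 2.23 pos [ 502.3 -327.   324.6] R [[0.911, 0.412, 0.003], [0.412, -0.911, -0.001], [0.003, 0.002, -1.0]] w 87.45157058316248 F [ 0.6 -0.  -0.6]
cam in tool [  69.     0.9 -161. ] [[-0.0, -0.97, -0.25], [1.0, -0.0, -0.0], [0.0, -0.25, 0.97]] 358.1303630306915
back 0.79 ztop 30.4 (array([ 460. , -315.1]), 100.8, 33.4, np.float64(-1.554)) [303. 186.  79.  49.] [36. 55. 86.]
back 0.74 ztop 30.3 (array([ 714.9, -341.3]), 101.7, 32.9, np.float64(-0.846)) [408.  17.  91.  33.] [135. 142.  46.]
back 0.7 ztop 30.5 (array([ 320.4, -299.8]), 100.0, 33.2, np.float64(0.164)) [252. 270.  38.  66.] [140. 118. 191.]
back 0.64 ztop 29.8 (array([ 454.2, -632.8]), 51.3, 22.8, np.float64(0.305)) [504. 279.  28.  43.] [ 95. 100.  28.]
bench z [-2.24042594 -1.31197299  0.58541157]
back 0.76 ztop 34.3 (array([ 431.6, -640.2]), 99.9, 35.3, np.float64(0.112)) [497. 244.  16.  29.] [113. 123.  43.]
back 0.7 ztop 91.7 (array([554.2, 112.5]), 250.2, 213.5, np.float64(0.031)) [256. 211.  75.  94.] [ 56. 143. 164.]
back 0.64 ztop 35.7 (array([ 461.8, -287.5]), 47.8, 31.0, np.float64(1.546)) [388. 239.  15.   6.] [37. 58. 91.]
back 0.57 ztop 35.5 (array([ 718. , -338.4]), 98.2, 32.3, np.float64(-0.848)) [401. 158.  30.  31.] [132. 143.  51.]
bench z [-7.55640573e+02 -7.44454437e+02 -5.19683668e-01]
97 (array([552.5,  94. ]), 234.3, 125.5, np.float64(0.044))
0 (array([0., 0.]), 0.0, 0.0, np.float64(0.0))
76 (array([555.1, 100.6]), 228.4, 112.5, np.float64(0.043)) 52.71075414887707
```

View pics/w1.png

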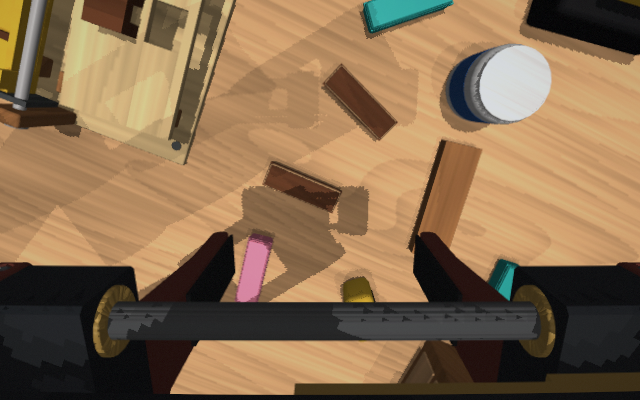

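Run:
```python
import cv2
a=cv2.imread("pics/top1.png")
cv2.imwrite("pics/top1c.png",cv2.resize(a[100:340,340:640],(750,600),interpolation=cv2.INTER_CUBIC))
from h import *
go([460,-315,150],yaw=-1.55+np.pi/2)
```

```text
delta [-28.1, -29.3, 172.0] [-0.0012, 0.0007, -1.1695]
```

View pics/top1c.png

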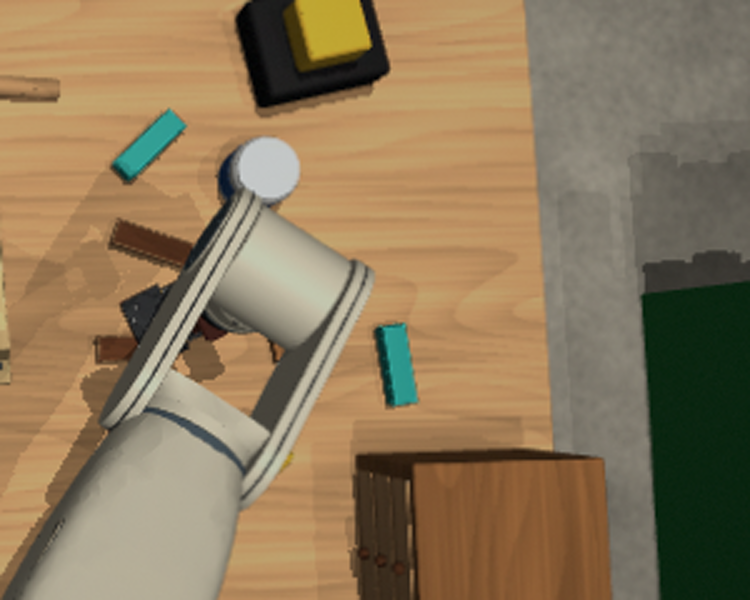

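servo_tool --deltas '[[[-28, -29, 100], [0, 0, -0.6]], [[-28, -29, 100], [0, 0, -0.6]], [[-28, -29, 100], [0, 0, -0.6]], [[-28, -29, 100], [0, 0, -0.6]], [[-28, -29, 100], [0, 0, -0.6]]]'

```text
t: 2.85
ee_pos: [457.6, -315.2, 219.8]
orientation: [-2.733, -1.538, 0.005]
ft_force: [0.1, -0.1, 0.1]
width: 88.0
grasp_force: 0.0
```

servo_tool --deltas '[[[0, 0, 72], [0, 0, -0.57]], [[0, 0, 72], [0, 0, -0.57]], [[0, 0, 72], [0, 0, -0.57]], [[0, 0, 72], [0, 0, -0.57]], [[0, 0, 72], [0, 0, -0.57]]]'

```text
t: 3.27
ee_pos: [458.8, -315.9, 149.0]
orientation: [-2.191, -2.247, 0.001]
ft_force: [-0.4, -0.7, -0.1]
width: 87.7
grasp_force: 0.0
```

```bash
cat >> h.py <<'E'
def dark(p,lo,hi):
    """dark brown things with tops in z 20..36 and xy in box lo..hi"""
    X=cloud(p); h=cv2.cvtColor(p["frame"],cv2.COLOR_BGR2HSV)
    m=((X[...,2]>22)&(X[...,2]<40)&(h[...,2]<140)&(h[...,1]>90)&np.all((X[...,:2]>lo)&(X[...,:2]<hi),-1)).astype(np.uint8)
    n,l,s,c=cv2.connectedComponentsWithStats(m)
    for i in range(1,n):
        if s[i,4]>150: print("dark",s[i,4],rect(X[l==i]),"z",np.median(X[l==i][:,2]).round(1))
E
python3 - <<'E'
from h import *
st(); p=get_image("wrist"); dark(p,[400,-420],[680,-250]); 
go([460,-315,150],yaw=-1.55+np.pi/2)
E
```

```text
t 3.27 pos [ 458.8 -315.9  149. ] R [[-0.025, 1.0, -0.003], [1.0, 0.025, 0.002], [0.002, -0.003, -1.0]] w 87.69135797280695 F [-0.4 -0.7 -0.1]
dark 4644 (array([ 460.1, -315.1]), 100.2, 32.7, np.float64(-1.559)) z 29.2
dark 3740 (array([ 590.5, -333.6]), 90.0, 33.4, np.float64(1.22)) z 29.1
dark 223 (array([ 678.8, -315. ]), 15.5, 14.6, np.float64(-0.837)) z 25.7
delta [0.9, 1.0, -0.6] [-0.0023, -0.0012, 0.0058]
```

servo_tool --deltas '[[[1, 1, 40], [0, 0, 0.01]], [[1, 1, 80], [0, 0, 0.01]], [[1, 1, 115], [0, 0, 0.01]], [[1, 1, 135], [0, 0, 0.01]], [[1, 1, 135], [0, 0, 0.01]]]'

```text
t: 3.73
ee_pos: [458.0, -312.8, 11.2]
orientation: [-2.207, -2.224, 0.002]
ft_force: [-0.8, -0.7, 0.3]
width: 87.5
grasp_force: 0.0
```

servo_tool --deltas '[[[0, 0, 0], [0, 0, 0]], [[0, 0, 0], [0, 0, 0]], [[0, 0, 0], [0, 0, 0]], [[0, 0, 0], [0, 0, 0]], [[0, 0, 0], [0, 0, 0]]]' --grip 1

```text
t: 4.15
ee_pos: [463.0, -314.3, 17.1]
orientation: [2.208, 2.232, 0.001]
ft_force: [-0.2, 0.4, 0.6]
width: 58.0
grasp_force: 0.0
```

servo_tool --deltas '[[[0, 0, 0], [0, 0, 0]], [[0, 0, 0], [0, 0, 0]], [[0, 0, -40], [0, 0, 0]], [[0, 0, -80], [0, 0, 0]], [[0, 0, -120], [0, 0, 0]]]'

```text
t: 4.57
ee_pos: [461.6, -313.1, 136.3]
orientation: [-2.207, -2.232, 0.001]
ft_force: [1.7, -0.9, -0.3]
width: 24.8
grasp_force: 0.0
```

servo_tool --deltas '[[[0, 0, 0], [0, 0, 0]], [[0, 0, 0], [0, 0, 0]], [[0, 0, 0], [0, 0, 0]], [[0, 0, 0], [0, 0, 0]], [[0, 0, 0], [0, 0, 0]]]' --grip -0.2

```text
t: 4.98
ee_pos: [461.3, -313.0, 134.0]
orientation: [-2.207, -2.232, 0.001]
ft_force: [-0.4, -0.5, -0.6]
width: 52.1
grasp_force: 0.0
```

Run:
```python
from h import *
o=st(); p=get_image("wrist"); dark(p,[400,-420],[680,-250]); 
go([460,-315,13],yaw=-1.559+np.pi/2)
```

```text
t 4.98 pos [ 461.3 -313.   134. ] R [[-0.011, 1.0, -0.003], [1.0, 0.011, 0.002], [0.002, -0.003, -1.0]] w 52.06265757203267 F [-0.4 -0.5 -0.6]
dark 5027 (array([ 459.7, -315.5]), 101.0, 33.0, np.float64(-1.549)) z 29.2
dark 3852 (array([ 590.1, -332.9]), 88.2, 32.0, np.float64(1.225)) z 29.1
dark 221 (array([ 674.4, -315.2]), 21.6, 10.9, np.float64(-1.567)) z 25.5
delta [-2.1, -1.2, 121.1] [-0.0024, -0.0017, -0.0007]
```

servo_tool --deltas '[[[-2, -1, 40], [0, 0, 0]], [[-2, -1, 80], [0, 0, 0]], [[-2, -1, 110], [0, 0, 0]], [[-2, -1, 121], [0, 0, 0]], [[-2, -1, 121], [0, 0, 0]]]'

```text
t: 5.45
ee_pos: [459.1, -314.1, 11.3]
orientation: [-2.204, -2.229, 0.002]
ft_force: [0.0, -0.4, 0.0]
width: 52.6
grasp_force: 0.0
```

servo_tool --deltas '[[[0, 0, 0], [0, 0, 0]], [[0, 0, 0], [0, 0, 0]], [[0, 0, 0], [0, 0, 0]], [[0, 0, 0], [0, 0, 0]], [[0, 0, 0], [0, 0, 0]]]' --grip 1

```text
t: 5.87
ee_pos: [462.4, -316.4, 16.4]
orientation: [2.207, 2.232, 0.001]
ft_force: [-0.3, 1.7, 7.4]
width: 32.0
grasp_force: 30.0
```

servo_tool --deltas '[[[0, 0, 0], [0, 0, 0]], [[0, 0, 0], [0, 0, 0]], [[0, 0, 0], [0, 0, 0]]]'

```text
t: 6.12
ee_pos: [462.3, -316.4, 16.4]
orientation: [2.207, 2.232, 0.001]
ft_force: [0.3, 0.5, 7.2]
width: 31.7
grasp_force: 30.0
```

servo_tool --deltas '[[[0, 0, -30], [0, 0, 0]], [[0, 0, -65], [0, 0, 0]], [[0, 0, -100], [0, 0, 0]], [[0, 0, -140], [0, 0, 0]], [[0, 0, -180], [0, 0, 0]]]'

```text
t: 6.53
ee_pos: [460.8, -315.4, 196.9]
orientation: [2.209, 2.234, 0.0]
ft_force: [0.4, -0.2, -1.6]
width: 31.8
grasp_force: 30.0
```

servo_tool --deltas '[[[165, 45, -50], [0, 0, 0]], [[165, 45, -50], [0, 0, 0]], [[165, 45, -50], [0, 0, 0]], [[165, 45, -50], [0, 0, 0]], [[165, 45, -50], [0, 0, 0]]]'

```text
t: 6.95
ee_pos: [505.8, -146.4, 247.3]
orientation: [2.205, 2.235, 0.005]
ft_force: [-0.3, -0.5, 0.3]
width: 31.5
grasp_force: 30.0
```

servo_tool --deltas '[[[170, 46, -70], [0, 0, 0]], [[170, 46, -70], [0, 0, 0]], [[170, 46, -70], [0, 0, 0]], [[170, 46, -70], [0, 0, 0]], [[170, 46, -70], [0, 0, 0]]]'

```text
t: 7.37
ee_pos: [549.6, 23.2, 317.0]
orientation: [2.206, 2.234, 0.004]
ft_force: [0.9, -0.4, -0.3]
width: 31.8
grasp_force: 30.0
```

Run:
```python
from h import *
st(); p=get_image("wrist"); cv2.imwrite("pics/w2.png",p["frame"]); X=cloud(p); np.save("w2.npy",X)
h=cv2.cvtColor(p["frame"],cv2.COLOR_BGR2HSV)
m=(h[...,0]>20)&(h[...,0]<35)&(h[...,1]>190)&(h[...,2]>80)&(X[...,2]>40)&(X[...,2]<110)
a=X[m]; print(len(a),rect(a)); 
for z in (51,85,97):
    b=a[abs(a[:,2]-z)<4]; 
    if len(b)>50: print(z,len(b),rect(b),np.median(b[:,2]))
```

```text
t 7.37 pos [549.6  23.2 317. ] R [[-0.013, 1.0, 0.003], [1.0, 0.013, 0.001], [0.001, 0.003, -1.0]] w 31.762176660274637 F [ 0.9 -0.4 -0.3]
6003 (array([550.4,  93.6]), 240.3, 134.9, np.float64(0.051))
51 3476 (array([550.4,  95.7]), 231.7, 116.3, np.float64(0.045)) 50.59474186587721
85 680 (array([548.8,  93.9]), 232.5, 134.1, np.float64(0.055)) 84.02711340809361
97 138 (array([553.6,  28.8]), 219.2, 5.9, np.float64(0.048)) 99.43692873749069
```

View pics/w2.png

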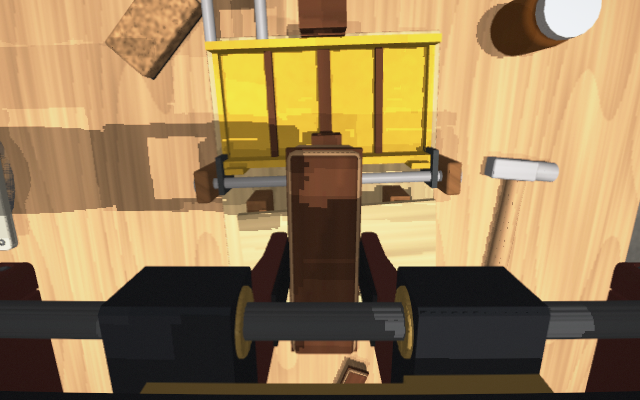

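servo_tool --deltas '[[[75.6, 91.7, 130], [0, 0, -0.035]], [[75.6, 91.7, 130], [0, 0, -0.035]], [[75.6, 91.7, 130], [0, 0, -0.035]], [[75.6, 91.7, 130], [0, 0, -0.035]], [[75.6, 91.7, 130], [0, 0, -0.035]]]'

```text
t: 7.83
ee_pos: [639.1, 98.1, 179.2]
orientation: [-2.166, -2.271, 0.006]
ft_force: [-1.3, 1.0, -0.9]
width: 31.5
grasp_force: 30.0
```

```bash
cat >> h.py <<'E'
YAW=.048; O=np.array([554.3,13.8,85.]); 
ex=np.array([np.cos(YAW),np.sin(YAW),0]); ey=np.array([-np.sin(YAW),np.cos(YAW),0])
def T(x,y,z=0): return O+x*ex+y*ey+[0,0,z]
E
python3 - <<'E'
from h import *
st(); go(T(90,82,-17),yaw=YAW)
E
```

```text
t 7.83 pos [639.1  98.1 179.2] R [[-0.047, 0.999, -0.005], [0.999, 0.047, -0.0], [-0.0, -0.005, -1.0]] w 31.48822195635359 F [-1.3  1.  -0.9]
delta [1.8, 1.8, 111.2] [-0.0055, 0.0002, -0.0007]
```

servo_tool --deltas '[[[1, 1, 30], [0, 0, 0]], [[1, 1, 60], [0, 0, 0]], [[1, 1, 85], [0, 0, 0]], [[1, 1, 100], [0, 0, 0]], [[1, 1, 100], [0, 0, 0]]]'

```text
t: 8.25
ee_pos: [637.8, 96.7, 81.6]
orientation: [-2.168, -2.269, 0.008]
ft_force: [-0.8, -0.4, -0.4]
width: 31.8
grasp_force: 30.0
```

servo_tool --deltas '[[[0, 0, 0], [0, 0, 0]], [[0, 0, 0], [0, 0, 0]], [[0, 0, 0], [0, 0, 0]]]'

```text
t: 8.5
ee_pos: [641.7, 97.8, 86.7]
orientation: [2.169, 2.27, 0.004]
ft_force: [0.4, 0.1, -0.1]
width: 31.6
grasp_force: 30.0
```

servo_tool --deltas '[[[2, -1, 10], [0, 0, 0]], [[2, -1, 18], [0, 0, 0]], [[2, -1, 18], [0, 0, 0]], [[2, -1, 18], [0, 0, 0]], [[2, -1, 18], [0, 0, 0]]]'

```text
t: 8.92
ee_pos: [639.8, 100.0, 66.7]
orientation: [2.169, 2.272, 0.001]
ft_force: [0.9, -0.4, 1.4]
width: 31.9
grasp_force: 30.0
```

servo_tool --deltas '[[[0, 0, 0], [0, 0, 0]], [[0, 0, 0], [0, 0, 0]], [[0, 0, 0], [0, 0, 0]], [[0, 0, 0], [0, 0, 0]]]' --grip -0.1

```text
t: 9.25
ee_pos: [639.0, 99.8, 66.4]
orientation: [-2.169, -2.272, 0.001]
ft_force: [-0.3, 1.2, 0.4]
width: 48.1
grasp_force: 0.0
```

servo_tool --deltas '[[[0, 0, -30], [0, 0, 0]], [[0, 0, -70], [0, 0, 0]], [[0, 0, -110], [0, 0, 0]], [[0, 0, -150], [0, 0, 0]], [[0, 0, -190], [0, 0, 0]]]'

```text
t: 9.67
ee_pos: [638.8, 99.8, 258.4]
orientation: [-2.169, -2.272, 0.001]
ft_force: [0.4, 0.3, 1.5]
width: 48.1
grasp_force: 0.0
```

servo_tool --deltas '[[[-100, -10, -30], [0, 0, 0]], [[-150, -20, -30], [0, 0, 0]], [[-200, -20, -30], [0, 0, 0]], [[-200, -20, -30], [0, 0, 0]], [[-200, -20, -30], [0, 0, 0]]]' --grip -0.2

```text
t: 10.08
ee_pos: [627.9, -103.0, 287.2]
orientation: [2.17, 2.272, -0.0]
ft_force: [1.0, -0.2, 0.5]
width: 52.6
grasp_force: 0.0
```

```bash
cat >> h.py <<'E'
def tray(p):
    X=cloud(p); h=cv2.cvtColor(p["frame"],cv2.COLOR_BGR2HSV)
    L=np.stack([(X-O)@ex,(X-O)@ey,X[...,2]-85],-1)
    m=((L[...,2]>-15)&(L[...,2]<2)&(abs(L[...,0])<116)&(L[...,1]>25)&(L[...,1]<139)&(h[...,2]<150)&~((abs(L[...,0])<12)&(L[...,1]<58))).astype(np.uint8)
    n,l,s,c=cv2.connectedComponentsWithStats(m)
    for i in range(1,n):
        if s[i,4]>200: print("intray",s[i,4],rect(L[l==i]),"z",np.median(L[l==i][:,2]).round(1))
    return X,L
E
python3 - <<'E'
from h import *
st(); p=get_image("wrist"); cv2.imwrite("pics/w3.png",p["frame"]); tray(p)
go([590,-338,200],yaw=1.226+np.pi/2)
E
```

```text
t 10.08 pos [ 627.9 -103.   287.2] R [[-0.046, 0.999, 0.0], [0.999, 0.046, -0.0], [-0.0, 0.0, -1.0]] w 52.601740722169644 F [ 1.  -0.2  0.5]
intray 598 (array([89.5, 39. ]), 32.5, 13.7, np.float64(0.003)) z -5.3
delta [-226.9, -47.9, 88.6] [0.0016, 0.0034, 0.3875]
```

servo_tool --deltas '[[[-120, -24, 40], [0, 0, 0.2]], [[-160, -30, 60], [0, 0, 0.39]], [[-180, -48, 60], [0, 0, 0.39]], [[-200, -48, 88], [0, 0, 0.39]], [[-200, -48, 88], [0, 0, 0.39]]]'

```text
t: 10.55
ee_pos: [592.2, -290.2, 206.4]
orientation: [2.569, 1.806, 0.001]
ft_force: [-0.5, 0.3, -0.5]
width: 52.4
grasp_force: 0.0
```

Run:
```python
from h import *
st(); p=get_image("wrist"); dark(p,[480,-430],[680,-250])
go([590,-338,13],yaw=1.226+np.pi/2)
```

```text
t 10.55 pos [ 592.2 -290.2  206.4] R [[0.339, 0.941, 0.001], [0.941, -0.339, -0.0], [-0.0, 0.001, -1.0]] w 52.372769113204626 F [-0.5  0.3 -0.5]
dark 3068 (array([ 589.6, -338.6]), 101.1, 32.8, np.float64(1.223)) z 29.2
delta [-39.5, 16.6, 188.7] [-0.0046, 0.0022, -0.0025]
```

servo_tool --deltas '[[[-40, 16, 40], [0, 0, 0]], [[-40, 16, 80], [0, 0, 0]], [[-40, 16, 120], [0, 0, 0]], [[-40, 16, 140], [0, 0, 0]], [[-40, 16, 140], [0, 0, 0]]]'

```text
t: 11.02
ee_pos: [589.7, -329.2, 59.6]
orientation: [-2.561, -1.801, 0.008]
ft_force: [-0.8, 1.4, -0.3]
width: 52.7
grasp_force: 0.0
```

Run:
```python
from h import *
p=get_image("wrist"); dark(p,[480,-430],[680,-250]); p=get_image("wrist")
st();go([589.6,-338.6,15],yaw=1.223+np.pi/2)
```

```text
dark 329 (array([ 675.4, -315.1]), 20.2, 9.1, np.float64(1.57)) z 26.1
dark 7880 (array([ 592.1, -332.2]), 87.1, 33.1, np.float64(1.224)) z 29.3
t 11.12 pos [ 593.7 -331.    66. ] R [[0.337, 0.941, -0.002], [0.941, -0.337, 0.001], [0.001, -0.003, -1.0]] w 52.655020321277604 F [-0.   0.7  0.8]
delta [-8.6, -1.2, 51.0] [-0.0025, -0.0005, 0.0039]
```

servo_tool --deltas '[[[-8.5, -1, 25], [0, 0, 0]], [[-8.5, -1, 45], [0, 0, 0]], [[-8.5, -1, 51], [0, 0, 0]], [[-8.5, -1, 51], [0, 0, 0]], [[-8.5, -1, 51], [0, 0, 0]]]'

```text
t: 11.53
ee_pos: [591.7, -339.6, 17.9]
orientation: [2.567, 1.808, 0.002]
ft_force: [0.1, 1.4, 0.9]
width: 52.6
grasp_force: 0.0
```

servo_tool --deltas '[[[0, 0, 0], [0, 0, 0]], [[0, 0, 0], [0, 0, 0]], [[0, 0, 0], [0, 0, 0]], [[0, 0, 0], [0, 0, 0]], [[0, 0, 0], [0, 0, 0]]]' --grip 1

```text
t: 11.95
ee_pos: [590.9, -339.5, 16.8]
orientation: [2.568, 1.808, 0.001]
ft_force: [0.3, 0.8, 7.0]
width: 31.8
grasp_force: 30.0
```

servo_tool --deltas '[[[0, 0, 0], [0, 0, 0]], [[0, 0, 0], [0, 0, 0]]]'

```text
t: 12.12
ee_pos: [590.9, -339.6, 16.8]
orientation: [2.568, 1.808, 0.001]
ft_force: [-0.9, 1.1, 6.7]
width: 31.5
grasp_force: 30.0
```

servo_tool --deltas '[[[0, 0, -30], [0, 0, 0]], [[0, 0, -65], [0, 0, 0]], [[0, 0, -100], [0, 0, -0.2]], [[0, 0, -140], [0, 0, -0.39]], [[0, 0, -180], [0, 0, -0.39]]]'

```text
t: 12.53
ee_pos: [589.8, -339.0, 197.0]
orientation: [-2.179, -2.261, 0.0]
ft_force: [0.7, -0.4, -0.3]
width: 31.6
grasp_force: 30.1
```

Run:
```python
from h import *
st();go(T(-90,82,120),yaw=YAW)
```

```text
t 12.53 pos [ 589.8 -339.   197. ] R [[-0.037, 0.999, -0.001], [0.999, 0.037, 0.001], [0.001, -0.001, -1.0]] w 31.57696407312036 F [ 0.7 -0.4 -0.3]
delta [434.9, -113.2, -7.6] [-0.0011, -0.0007, -0.0109]
```

servo_tool --deltas '[[[190, -50, -10], [0, 0, -0.01]], [[190, -50, -10], [0, 0, -0.01]], [[190, -50, -10], [0, 0, -0.01]], [[190, -50, -10], [0, 0, -0.01]], [[190, -50, -10], [0, 0, -0.01]]]'

```text
t: 12.95
ee_pos: [532.8, -148.3, 205.8]
orientation: [-2.174, -2.266, 0.0]
ft_force: [0.3, -0.1, -0.3]
width: 31.7
grasp_force: 30.0
```

servo_tool --deltas '[[[190, -50, 0], [0, 0, 0]], [[190, -50, 0], [0, 0, 0]], [[190, -50, 0], [0, 0, 0]], [[190, -50, 0], [0, 0, 0]], [[190, -50, 0], [0, 0, 0]]]'

```text
t: 13.37
ee_pos: [475.2, 39.2, 205.8]
orientation: [-2.174, -2.267, -0.0]
ft_force: [-0.5, 0.4, -0.4]
width: 31.8
grasp_force: 30.0
```

servo_tool --deltas '[[[30, -8, 0], [0, 0, 0]], [[54, -13, 30], [0, 0, 0]], [[54, -13, 70], [0, 0, 0]], [[54, -13, 90], [0, 0, 0]], [[54, -13, 90], [0, 0, 0]]]'

```text
t: 13.78
ee_pos: [458.3, 90.3, 112.3]
orientation: [-2.171, -2.265, 0.009]
ft_force: [-0.3, -0.8, -0.9]
width: 31.5
grasp_force: 30.0
```

Run:
```python
from h import *
get_image("wrist");get_image("wrist");get_image("wrist");get_image("wrist")
st();go(T(-90,82,-17.5),yaw=YAW)
```

```text
t 13.98 pos [462.8  90.2 117. ] R [[-0.04, 0.999, 0.002], [0.999, 0.04, 0.0], [0.0, 0.002, -1.0]] w 31.378354728773047 F [ 0.2 -0.2 -0.3]
delta [1.3, -2.4, 49.5] [0.0022, -0.0003, -0.0075]
```

servo_tool --deltas '[[[1, -2, 20], [0, 0, -0.008]], [[1, -2, 38], [0, 0, -0.008]], [[1, -2, 48], [0, 0, -0.008]], [[1, -2, 48], [0, 0, -0.008]], [[1, -2, 48], [0, 0, -0.008]]]'

```text
t: 14.4
ee_pos: [460.3, 91.0, 68.4]
orientation: [2.167, 2.274, 0.001]
ft_force: [-0.1, -0.3, 0.4]
width: 31.5
grasp_force: 30.0
```

servo_tool --deltas '[[[0, 0, 0], [0, 0, 0]], [[0, 0, 0], [0, 0, 0]], [[0, 0, 0], [0, 0, 0]], [[0, 0, 0], [0, 0, 0]]]' --grip -0.1

```text
t: 14.73
ee_pos: [459.9, 91.2, 68.2]
orientation: [2.166, 2.275, 0.001]
ft_force: [0.1, -0.3, -1.4]
width: 48.1
grasp_force: 0.0
```

servo_tool --deltas '[[[0, 0, -30], [0, 0, 0]], [[0, 0, -70], [0, 0, 0]], [[0, 0, -110], [0, 0, 0]], [[0, 0, -150], [0, 0, 0]], [[0, 0, -190], [0, 0, 0]]]'

```text
t: 15.15
ee_pos: [459.0, 91.1, 259.8]
orientation: [2.166, 2.275, -0.0]
ft_force: [1.3, -0.1, -0.6]
width: 48.3
grasp_force: 0.0
```

servo_tool --deltas '[[[-40, 10, -30], [0, 0, 0]], [[-80, 40, -40], [0, 0, 0]], [[-120, 60, -40], [0, 0, 0]], [[-160, 80, -40], [0, 0, 0]], [[-170, 90, -40], [0, 0, 0]]]' --grip -1

```text
t: 15.57
ee_pos: [558.4, -76.6, 298.7]
orientation: [2.166, 2.274, 0.001]
ft_force: [-0.7, 1.6, -0.3]
width: 78.2
grasp_force: 0.0
```

```bash
cat >> h.py <<'E'
def board(p):
    X=cloud(p); h=cv2.cvtColor(p["frame"],cv2.COLOR_BGR2HSV); L=np.stack([(X-O)@ex,(X-O)@ey,X[...,2]-85],-1)
    m=finder.silhouettes("board",p)[0]["mask"]; a=X[m]; a=a[~np.isnan(a[:,0])]
    b=a[abs(a[:,2]-82.5)<6]; print("face",len(b),rect(b),np.median(b[:,2]))
    q=(abs(X[...,2]-112)<6)&(X[...,1]<-20)&(X[...,1]>-200)&(X[...,0]>450)&(X[...,0]<700)
    b=X[q]; print("block",len(b),rect(b),np.median(b[:,2]))
E
python3 - <<'E'
from h import *
p=get_image("wrist"); cv2.imwrite("pics/w4.png",p["frame"]);st(); tray(p); 
try: board(p)
except Exception as e: print(e)
E
```

```text
t 15.62 pos [562.2 -80.7 298.6] R [[-0.047, 0.999, 0.004], [0.999, 0.047, -0.003], [-0.003, 0.004, -1.0]] w 82.16636645736388 F [ 2.8 -3.6  0.5]
intray 1799 (array([-89.9,  55.3]), 48.9, 33.8, np.float64(-1.559)) z -4.7
intray 1745 (array([89.5, 56.1]), 48.3, 33.6, np.float64(1.566)) z -4.9
face 21027 (array([570.1, -81.8]), 231.1, 125.0, np.float64(0.089)) 81.33884700702583
block 1816 (array([568.5, -68. ]), 43.9, 40.4, np.float64(0.089)) 111.32951769338996
```

View pics/w4.png

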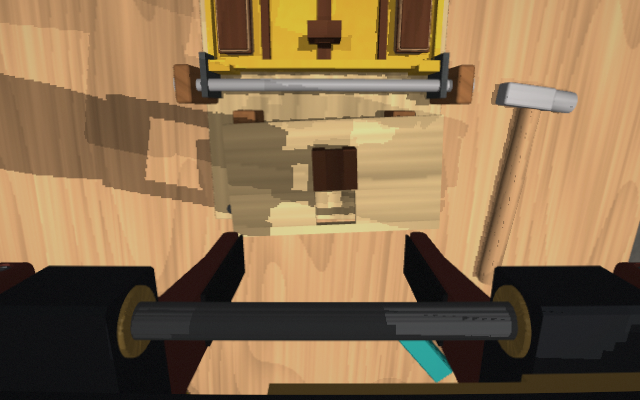

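Run:
```python
from h import *
get_image("wrist");get_image("wrist");get_image("wrist");get_image("wrist")
st();go([568.7,-68,88],yaw=.089)
```

```text
t 15.87 pos [556.9 -73.5 297.4] R [[-0.049, 0.999, -0.001], [0.999, 0.049, 0.0], [0.001, -0.001, -1.0]] w 87.7037857640067 F [ 0.5  0.1 -0.8]
delta [4.8, 12.3, 209.4] [-0.001, -0.0005, -0.0396]
```

servo_tool --deltas '[[[5, 12, 40], [0, 0, -0.04]], [[5, 12, 80], [0, 0, -0.04]], [[5, 12, 120], [0, 0, -0.04]], [[5, 12, 145], [0, 0, -0.04]], [[5, 12, 155], [0, 0, -0.04]]]'

```text
t: 16.28
ee_pos: [566.2, -66.8, 139.0]
orientation: [-2.114, -2.316, 0.006]
ft_force: [-1.2, 0.2, -0.1]
width: 87.9
grasp_force: 0.0
```

servo_tool --deltas '[[[0, 0, 25], [0, 0, 0]], [[0, 0, 45], [0, 0, 0]], [[0, 0, 53], [0, 0, 0]], [[0, 0, 53], [0, 0, 0]], [[0, 0, 53], [0, 0, 0]]]'

```text
t: 16.7
ee_pos: [570.0, -68.2, 90.7]
orientation: [2.119, 2.318, 0.001]
ft_force: [-0.9, 0.5, 0.1]
width: 87.7
grasp_force: 0.0
```

servo_tool --deltas '[[[0, 0, 0], [0, 0, 0]], [[0, 0, 0], [0, 0, 0]], [[0, 0, 0], [0, 0, 0]], [[0, 0, 0], [0, 0, 0]], [[0, 0, 0], [0, 0, 0]]]' --grip 1

```text
t: 17.12
ee_pos: [569.8, -68.8, 90.2]
orientation: [2.12, 2.317, 0.001]
ft_force: [0.4, 0.4, 0.7]
width: 57.6
grasp_force: 0.0
```

servo_tool --deltas '[[[0, 0, 0], [0, 0, 0]], [[0, 0, 0], [0, 0, 0]], [[0, 0, 0], [0, 0, 0]], [[0, 0, 0], [0, 0, 0]]]'

```text
t: 17.45
ee_pos: [569.5, -68.7, 89.7]
orientation: [-2.12, -2.318, 0.0]
ft_force: [-0.0, 0.1, 2.5]
width: 44.2
grasp_force: 30.0
```

servo_tool --deltas '[[[0, 0, -20], [0, 0, 0]], [[0, 0, -45], [0, 0, 0]], [[0, 0, -75], [0, 0, 0]], [[0, 0, -100], [0, 0, 0]], [[0, 0, -120], [0, 0, 0]]]'

```text
t: 17.87
ee_pos: [569.7, -68.7, 211.4]
orientation: [2.12, 2.317, 0.001]
ft_force: [0.3, 0.3, -2.8]
width: 43.6
grasp_force: 30.0
```

servo_tool --deltas '[[[25, -4, 0], [0, 0, 0.01]], [[60, -10, 0], [0, 0, 0.02]], [[100, -15, 0], [0, 0, 0.04]], [[135, -21, 0], [0, 0, 0.04]], [[150, -24, 0], [0, 0, 0.04]]]'

```text
t: 18.28
ee_pos: [530.5, 81.7, 209.3]
orientation: [-2.164, -2.275, 0.001]
ft_force: [0.3, -0.4, -2.8]
width: 44.1
grasp_force: 30.0
```

Run:
```python
from h import *
for i in range(3): get_image("wrist")
p=get_image("wrist"); cv2.imwrite("pics/w5.png",p["frame"]); o=st(); X=cloud(p)
m=finder.silhouettes("board",p)[0]; print(m["score"]); a=X[m["mask"]]; a=a[~np.isnan(a[:,0])]
f=np.median(a[:,2]); b=a[abs(a[:,2]-f)<6]; print(len(b),rect(b),f)
go(T(0,98.5,17.2),yaw=YAW)
```

```text
t 18.48 pos [532.1  78.6 209.4] R [[-0.05, 0.999, -0.0], [0.999, 0.05, -0.0], [-0.0, -0.0, -1.0]] w 43.834880363573944 F [-0.1 -0.3 -0.9]
0.9
50975 (array([532.4,  65.8]), 231.7, 125.1, np.float64(0.052)) 201.14037764602656
delta [33.3, 18.9, 107.3] [-0.0002, 0.0004, 0.0011]
```

View pics/w5.png

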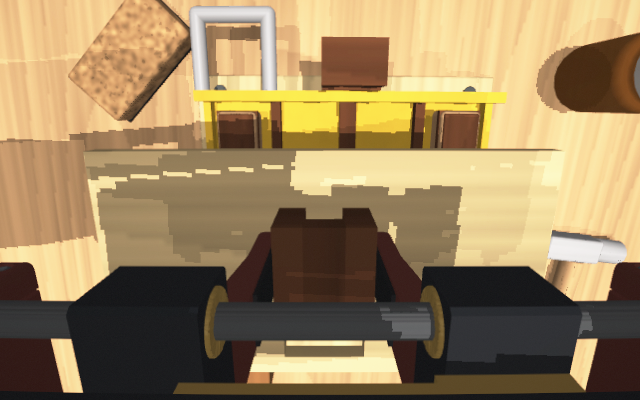

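servo_tool --deltas '[[[20, 10, 10], [0, 0, 0]], [[32, 19, 30], [0, 0, 0]], [[32, 19, 50], [0, 0, 0]], [[32, 19, 55], [0, 0, 0]], [[32, 19, 55], [0, 0, 0]]]'

```text
t: 18.95
ee_pos: [548.6, 110.1, 152.9]
orientation: [-2.166, -2.272, 0.005]
ft_force: [0.7, -0.1, -1.9]
width: 43.7
grasp_force: 30.0
```

Run:
```python
from h import *
for i in range(2): get_image("wrist")
p=get_image("wrist"); o=st(); X=cloud(p)
m=finder.silhouettes("board",p)[0]; a=X[m["mask"]]; a=a[~np.isnan(a[:,0])]
f=np.median(a[:,2]); b=a[abs(a[:,2]-f)<6]; print(len(b),rect(b),f)
# refine: yellow outer end wall (y=140..148 rel), bracket
h=cv2.cvtColor(p["frame"],cv2.COLOR_BGR2HSV); L=np.stack([(X-O)@ex,(X-O)@ey,X[...,2]-85],-1)
y=(h[...,0]>20)&(h[...,0]<35)&(h[...,1]>190)&(h[...,2]>80)&(abs(L[...,2])<4)&(L[...,1]>100)
print("wall (exp y 140..148, |x|<121)",y.sum(),rect(L[y]), np.percentile(L[y][:,0],[1,99]))
k=(abs(L[...,2]-36)<5)&(L[...,1]>140)&(L[...,1]<190)&(abs(L[...,0])<40)
print("bracket exp (0,165) 44x30",k.sum(),rect(L[k]),np.median(L[k][:,2]))
go(T(0,97.3,18),yaw=YAW)
```

```text
t 19.1 pos [550.3 110.7 155.5] R [[-0.048, 0.999, 0.001], [0.999, 0.048, 0.0], [0.0, 0.001, -1.0]] w 43.74900410058231 F [-0.6 -0.2 -2.7]
51008 (array([550.7,  96.9]), 232.4, 125.2, np.float64(0.048)) 146.77863331469453
wall (exp y 140..148, |x|<121) 3176 (array([ -6.8, 143.9]), 226.8, 7.9, np.float64(-0.002)) [-118.34244885  103.62683841]
bracket exp (0,165) 44x30 4800 (array([  0.3, 164.6]), 44.2, 29.7, np.float64(-0.001)) 34.90962397023347
delta [0.1, -0.9, 52.8] [0.0017, -0.0002, -0.0]
```

servo_tool --deltas '[[[1, -0.5, 15], [0, 0, 0]], [[1, -0.5, 30], [0, 0, 0]], [[1, -0.5, 42], [0, 0, 0]], [[1, -0.5, 47], [0, 0, 0]], [[1, -0.5, 47], [0, 0, 0]]]'

```text
t: 19.57
ee_pos: [548.6, 112.2, 107.0]
orientation: [-2.166, -2.274, 0.002]
ft_force: [0.2, -0.2, -1.6]
width: 43.6
grasp_force: 30.0
```

servo_tool --deltas '[[[0, 0, 2], [0, 0, 0]], [[0, 0, 4], [0, 0, 0]], [[0, 0, 5], [0, 0, 0]], [[0, 0, 5], [0, 0, 0]]]'

```text
t: 19.9
ee_pos: [549.3, 112.5, 102.9]
orientation: [2.166, 2.275, 0.001]
ft_force: [-0.9, -0.8, -2.2]
width: 44.0
grasp_force: 30.0
```

servo_tool --deltas '[[[0, 0, 1], [0, 0, 0]], [[0, 0, 1.5], [0, 0, 0]], [[0, 0, 1.5], [0, 0, 0]]]'

```text
t: 20.15
ee_pos: [549.5, 112.5, 102.2]
orientation: [2.166, 2.275, 0.001]
ft_force: [-0.8, -0.4, 6.9]
width: 44.0
grasp_force: 30.0
```

servo_tool --deltas '[[[0, 0, 0], [0, 0, 0]], [[0, 0, 0], [0, 0, 0]], [[0, 0, 0], [0, 0, 0]], [[0, 0, 0], [0, 0, 0]], [[0, 0, 0], [0, 0, 0]]]' --grip -0.6

```text
t: 20.57
ee_pos: [549.1, 112.5, 101.1]
orientation: [-2.166, -2.275, -0.0]
ft_force: [-0.3, 0.1, -0.1]
width: 69.7
grasp_force: 0.0
```

servo_tool --deltas '[[[0, 0, -30], [0, 0, 0]], [[0, 0, -70], [0, 0, 0]], [[0, 0, -110], [0, 0, 0]], [[0, 0, -150], [0, 0, 0]], [[0, 0, -190], [0, 0, 0]]]'

```text
t: 20.98
ee_pos: [548.7, 112.4, 293.0]
orientation: [-2.166, -2.275, 0.0]
ft_force: [0.2, 0.1, -0.2]
width: 70.1
grasp_force: 0.0
```

servo_tool --deltas '[[[-30, 0, 0], [0, 0, 0]], [[-50, 0, 0], [0, 0, 0]], [[-50, 0, 0], [0, 0, 0]], [[-50, 0, 0], [0, 0, 0]]]'

```text
t: 21.32
ee_pos: [551.4, 62.0, 291.2]
orientation: [-2.168, -2.273, -0.0]
ft_force: [-0.9, 0.2, -0.6]
width: 70.2
grasp_force: 0.0
```

```bash
cat >> h.py <<'E'
def bd(p):
    X=cloud(p); L=np.stack([(X-O)@ex,(X-O)@ey,X[...,2]-85],-1)
    m=finder.silhouettes("board",p)[0]; a=L[m["mask"]]; a=a[~np.isnan(a[:,0])]
    f=np.median(a[:,2]); b=a[abs(a[:,2]-f)<6]; print("board in tray",len(b),rect(b),f)
    return X,L
E
python3 - <<'E'
from h import *
p=get_image("wrist"); o=st(); X,L=bd(p); cv2.imwrite("pics/w6.png",p["frame"])
k=(abs(L[...,2]-40)<6)&(L[...,1]>60)&(L[...,1]<130)&(abs(L[...,0])<40); print("block exp 98.5",rect(L[k]),np.median(L[k][:,2]))
k=(abs(L[...,2]-36)<4)&(L[...,1]>30)&(L[...,1]<60)&(abs(L[...,0])<40); print("post exp 45",rect(L[k]),np.median(L[k][:,2]))
for q in ("pin",):
  t=get_image("top")
  for pp in (t,):
    Y=cloud(pp)
    for m in finder.silhouettes(q,pp)[:1]:
      a=Y[m["mask"]]; a=a[~np.isnan(a[:,0])]; print(m["score"],rect(a),"head",rect(a[a[:,2]>25]))
E
```

```text
t 21.37 pos [551.3  62.6 290.9] R [[-0.048, 0.999, -0.001], [0.999, 0.048, 0.0], [0.0, -0.001, -1.0]] w 70.46024579609795 F [ 1.  -0.3 -0.2]
board in tray 25209 (array([-0.5, 85.8]), 232.2, 124.6, np.float64(0.003)) 8.933748979746724
block exp 98.5 (array([-0.3, 99.6]), 43.9, 39.1, np.float64(-0.002)) 38.88113652615806
post exp 45 (array([ 0. , 44.9]), 29.6, 14.3, np.float64(0.007)) 34.840259000102606
0.56 (array([601.5, 323.9]), 180.5, 26.4, np.float64(-0.003)) head (array([526.2, 323.8]), 25.4, 25.3, np.float64(1.54))
```

View pics/w6.png

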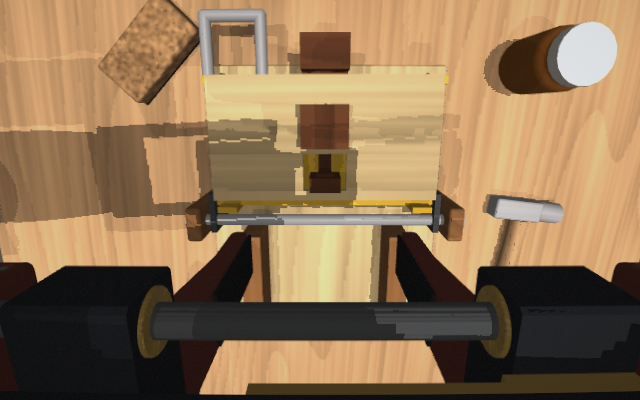

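Run:
```python
from h import *
o=st(); print(np.round(o["qpos"],3)); go([523.5,321.7,250],yaw=-np.pi/2); go([523.5,321.7,250],yaw=-np.pi/2)
```

```text
t 21.52 pos [551.3  63.3 290.6] R [[-0.05, 0.999, -0.001], [0.999, 0.05, 0.0], [0.0, -0.001, -1.0]] w 70.61730208066174 F [-0.1 -0.2 -0.1]
[0.093 0.247 1.719 0.    1.177 0.043]
delta [259.4, -14.9, 40.7] [-0.0006, -0.0009, -1.5211]
delta [259.4, -14.9, 40.7] [-0.0006, -0.0009, -1.5211]
```

servo_tool --deltas '[[[160, 30, -10], [0, 0, 0]], [[160, 30, -10], [0, 0, 0]], [[160, 30, -10], [0, 0, 0]], [[160, 30, -10], [0, 0, 0]], [[160, 30, -10], [0, 0, 0]]]'

```text
t: 21.93
ee_pos: [574.0, 230.6, 301.1]
orientation: [-2.16, -2.28, -0.004]
ft_force: [-1.2, -0.2, 1.0]
width: 69.9
grasp_force: 0.0
```

Run:
```python
from h import *
p=get_image("wrist"); o=st(); X=cloud(p); cv2.imwrite("pics/w7.png",p["frame"])
m=(X[...,2]>4)&(X[...,2]<45)&(X[...,0]>480)&(X[...,0]<720)&(X[...,1]>280)&(X[...,1]<370)
a=X[m]; print(len(a),rect(a)); hd=a[a[:,2]>24]; print("head",len(hd),rect(hd),np.median(hd[:,2]))
s=a[(a[:,0]>hd[:,0].max()+8)&(a[:,2]>8)]; 
for lo in range(545,705,20):
    q=s[(s[:,0]>=lo)&(s[:,0]<lo+20)]
    if len(q): print(lo,np.round(q.mean(0),1),len(q))
print(np.polyfit(s[:,0],s[:,1],1))
go([523.5,321.7,150],yaw=np.pi/2)
```

```text
t 21.98 pos [573.5 227.7 300.6] R [[-0.054, 0.999, -0.0], [0.999, 0.054, 0.0], [0.0, -0.0, -1.0]] w 70.556914801149 F [-0.1 -0.3 -0.6]
1942 (array([604.1, 321.5]), 192.5, 25.1, np.float64(-0.04))
head 589 (array([523. , 324.8]), 30.0, 25.0, np.float64(-0.04)) 28.882486496733293
545 [555.6 323.8  10.9] 170
565 [575.1 323.2  11. ] 171
585 [594.9 322.4  10.8] 179
605 [615.1 321.6  10.8] 170
625 [634.9 320.9  10.7] 173
645 [654.9 319.9  10.7] 170
665 [674.2 318.8  10.6] 135
685 [688.5 317.9   9.2] 23
[-4.19491418e-02  3.47324899e+02]
delta [96.5, -44.8, 150.7] [0.0001, -0.0005, -1.5167]
```

servo_tool --deltas '[[[50, -22, 60], [0, 0, -0.2]], [[99, -45, 120], [0, 0, -0.4]], [[99, -45, 150], [0, 0, -0.5]], [[99, -45, 150], [0, 0, -0.5]], [[99, -45, 150], [0, 0, -0.5]]]' --grip -1

```text
t: 22.4
ee_pos: [520.2, 320.3, 146.5]
orientation: [-1.524, -2.743, 0.009]
ft_force: [-0.5, -0.6, -0.6]
width: 87.9
grasp_force: 0.0
```

servo_tool --deltas '[[[0, 0, 0], [0, 0, -0.12]], [[0, 0, 0], [0, 0, -0.24]], [[0, 0, 0], [0, 0, -0.36]], [[0, 0, 0], [0, 0, -0.48]], [[0, 0, 0], [0, 0, -0.5]]]'

```text
t: 22.82
ee_pos: [523.5, 319.7, 150.7]
orientation: [-0.803, -3.036, 0.002]
ft_force: [0.2, -0.0, -0.1]
width: 87.9
grasp_force: 0.0
```

servo_tool --deltas '[[[0, 0, 0], [0, 0, -0.12]], [[0, 0, 0], [0, 0, -0.24]], [[0, 0, 0], [0, 0, -0.36]], [[0, 0, 0], [0, 0, -0.476]], [[0, 0, 0], [0, 0, -0.476]]]'

```text
t: 23.23
ee_pos: [523.7, 319.9, 151.0]
orientation: [-0.07, -3.14, 0.001]
ft_force: [0.1, -0.3, 0.3]
width: 87.4
grasp_force: 0.0
```

```bash
cat >> h.py <<'E'
def pin(p,box=(420,750,230,400),base=0):
    X=cloud(p); Z=X[...,2]-base
    f=p["frame"].astype(int)
    red=(f[...,2]>f[...,1]*1.8)&(f[...,2]>f[...,0]*1.8)&(Z>20)&(Z<36)&(X[...,0]>box[0])&(X[...,0]<box[1])&(X[...,1]>box[2])&(X[...,1]<box[3])
    hd=X[red]; print("head",len(hd),rect(hd) if len(hd) else "",np.median(hd[:,2]) if len(hd) else "")
E
python3 - <<'E'
from h import *
get_image("wrist");get_image("wrist");p=get_image("wrist"); o=st(); cv2.imwrite("pics/w8.png",p["frame"])
pin(p); pin(get_image("side"))
go([523.5,323,20],yaw=1.53)
E
```

```text
t 23.38 pos [523.8 320.2 151.1] R [[-0.999, 0.051, -0.0], [0.051, 0.999, -0.0], [0.0, -0.0, -1.0]] w 87.53971475122043 F [-0.2 -0.9 -0.1]
head 1133 (array([522.8, 324.5]), 29.8, 24.8, np.float64(-0.041)) 28.75650977345083
head 113 (array([520.6, 326.5]), 30.5, 27.3, np.float64(-0.044)) 30.212569591260035
delta [0.5, 2.7, 131.1] [-0.0001, -0.0001, -0.0092]
```

View pics/w8.png

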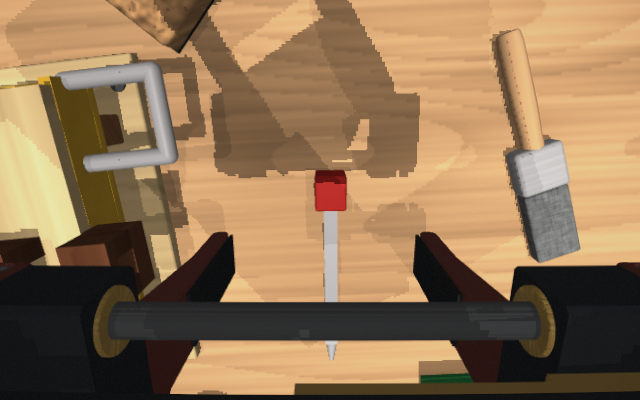

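servo_tool --deltas '[[[1, 4, 40], [0, 0, -0.01]], [[1, 4, 80], [0, 0, -0.01]], [[1, 4, 110], [0, 0, -0.01]], [[1, 4, 130], [0, 0, -0.01]], [[1, 4, 141], [0, 0, -0.01]]]'

```text
t: 23.85
ee_pos: [521.5, 323.5, 7.2]
orientation: [-0.06, -3.137, 0.004]
ft_force: [0.0, -0.3, -0.3]
width: 88.0
grasp_force: 0.0
```

servo_tool --deltas '[[[0, 0, 0], [0, 0, 0]], [[0, 0, 0], [0, 0, 0]], [[0, 0, 0], [0, 0, 0]]]'

```text
t: 24.1
ee_pos: [524.1, 325.1, 11.6]
orientation: [0.057, 3.139, 0.002]
ft_force: [1.1, 0.1, 0.3]
width: 88.0
grasp_force: 0.0
```

servo_tool --deltas '[[[0, 0, 0], [0, 0, 0]], [[0, 0, 0], [0, 0, 0]], [[0, 0, 0], [0, 0, 0]], [[0, 0, 0], [0, 0, 0]], [[0, 0, 0], [0, 0, 0]]]' --grip 1

```text
t: 24.52
ee_pos: [523.3, 324.6, 10.6]
orientation: [0.056, 3.141, 0.001]
ft_force: [-0.3, -0.4, -0.2]
width: 58.1
grasp_force: 0.0
```

servo_tool --deltas '[[[0, 0, 0], [0, 0, 0]], [[0, 0, 0], [0, 0, 0]], [[0, 0, 0], [0, 0, 0]], [[0, 0, 0], [0, 0, 0]], [[0, 0, 0], [0, 0, 0]]]'

```text
t: 24.93
ee_pos: [523.0, 324.5, 10.1]
orientation: [-0.056, -3.141, 0.0]
ft_force: [-0.2, -0.3, -0.1]
width: 25.8
grasp_force: 30.0
```

servo_tool --deltas '[[[0, 0, 0], [0, 0, 0]], [[0, 0, 0], [0, 0, 0]], [[0, 0, 0], [0, 0, 0]], [[0, 0, 0], [0, 0, 0]]]'

```text
t: 25.27
ee_pos: [523.0, 324.5, 10.1]
orientation: [-0.056, -3.141, 0.0]
ft_force: [1.2, 0.1, 0.4]
width: 25.7
grasp_force: 30.0
```

servo_tool --deltas '[[[0, 0, -20], [0, 0, 0]], [[0, 0, -50], [0, 0, 0]], [[0, 0, -85], [0, 0, 0]], [[0, 0, -115], [0, 0, 0]], [[0, 0, -130], [0, 0, 0]]]'

```text
t: 25.68
ee_pos: [524.5, 325.4, 144.0]
orientation: [0.056, 3.137, 0.004]
ft_force: [0.8, 0.9, -0.2]
width: 26.1
grasp_force: 30.0
```

servo_tool --deltas '[[[0, 10, 0], [0, 0, 0.1]], [[0, 20, 0], [0, 0, 0.2]], [[-5, 40, 0], [0, 0, 0.3]], [[-10, 60, 0], [0, 0, 0.4]], [[-12, 74, 0], [0, 0, 0.5]]]'

```text
t: 26.1
ee_pos: [538.2, 399.4, 140.4]
orientation: [0.839, 3.027, 0.001]
ft_force: [0.2, 0.1, -0.1]
width: 25.5
grasp_force: 30.0
```

servo_tool --deltas '[[[0, 0, 0], [0, 0, 0.1]], [[0, 0, 0], [0, 0, 0.2]], [[0, 0, 0], [0, 0, 0.3]], [[0, 0, 0], [0, 0, 0.4]], [[0, 0, 0], [0, 0, 0.5]]]'

```text
t: 26.52
ee_pos: [537.5, 398.0, 139.9]
orientation: [-1.562, -2.726, 0.001]
ft_force: [-1.0, 0.5, -2.1]
width: 25.5
grasp_force: 30.0
```

servo_tool --deltas '[[[0, 0, 0], [0, 0, 0.1]], [[0, 0, 0], [0, 0, 0.2]], [[0, 0, 0], [0, 0, 0.3]], [[0, 0, 0], [0, 0, 0.4]], [[0, 0, 0], [0, 0, 0.487]]]'

```text
t: 26.93
ee_pos: [537.5, 397.9, 140.0]
orientation: [-2.173, -2.269, 0.001]
ft_force: [0.5, 0.3, 0.0]
width: 25.5
grasp_force: 30.0
```

Run:
```python
from h import *
for i in range(3): get_image("wrist")
o=st(); 
go(T(0,385,23),yaw=YAW)
for n in ("top","side"):
    p=get_image(n); X=cloud(p); L=np.stack([(X-O)@ex,(X-O)@ey,X[...,2]],-1)
    m=finder.silhouettes("pin",p)[0]; a=L[m["mask"]]; a=a[~np.isnan(a[:,0])]; a=a[a[:,2]>115]; print(n,m["score"],len(a))
    print(np.round(np.percentile(a,[1,50,99],axis=0),1).tolist())
    for lo in range(190,400,20):
        q=a[(a[:,1]>=lo)&(a[:,1]<lo+20)]
        if len(q)>3: print(lo,np.round(np.median(q,0),1),len(q))
    cv2.imwrite(f"pics/{n}2.png",p["frame"])
```

```text
t 27.08 pos [537.6 397.9 140. ] R [[-0.05, 0.999, -0.0], [0.999, 0.05, -0.0], [-0.0, -0.0, -1.0]] w 25.911911282213488 F [ 0.4  0.1 -0.7]
delta [0.5, -1.7, 32.0] [-0.0003, 0.0002, 0.0023]
top 0.57 241
[[-1.2, 223.5, 131.9], [4.9, 300.3, 142.2], [11.5, 373.3, 160.3]]
210 [  6.1 226.3 142.3] 11
230 [  4.9 240.7 141.1] 34
250 [  4.3 259.9 141.6] 30
270 [  4.9 280.7 142.5] 32
290 [  6.  300.3 141.3] 27
310 [  4.7 320.3 141.7] 33
330 [  4.5 340.1 141.9] 28
350 [  5.  362.7 143.2] 30
370 [  5.6 371.7 156.3] 16
side 0.96 384
[[-12.9, 214.0, 132.1], [-2.4, 312.8, 143.0], [12.5, 399.4, 162.9]]
210 [  0.3 220.5 141.7] 21
230 [ -0.9 240.3 143.1] 44
250 [ -2.1 260.6 143.4] 43
270 [ -3.3 279.7 141.8] 43
290 [ -3.8 300.3 140.9] 36
310 [ -3.1 318.7 140.7] 36
330 [ -3.7 339.6 140.6] 41
350 [ -4.  355.1 141.6] 19
370 [  6.8 386.5 160.3] 8
390 [ -0.7 397.7 151.3] 93
```

servo_tool --deltas '[[[0.5, -1.7, 15], [0, 0, 0.002]], [[0.5, -1.7, 30], [0, 0, 0.002]], [[0.5, -1.7, 32], [0, 0, 0.002]], [[0.5, -1.7, 32], [0, 0, 0.002]], [[0.5, -1.7, 32], [0, 0, 0.002]]]'

```text
t: 27.7
ee_pos: [536.2, 398.6, 108.5]
orientation: [2.169, 2.272, 0.0]
ft_force: [0.3, 0.4, -0.7]
width: 25.9
grasp_force: 30.0
```

servo_tool --deltas '[[[0, 0, 0], [0, 0, 0]], [[0, 0, 0], [0, 0, 0]], [[0, 0, 0], [0, 0, 0]]]'

```text
t: 27.95
ee_pos: [536.4, 398.8, 109.0]
orientation: [2.17, 2.272, 0.002]
ft_force: [-0.4, -0.5, -0.9]
width: 25.7
grasp_force: 30.0
```

Run:
```python
from h import *
o=st(); go(T(0,385,23),yaw=YAW); go(T(0,195,23),yaw=YAW)
```

```text
t 27.95 pos [536.4 398.8 109. ] R [[-0.046, 0.999, 0.001], [0.999, 0.046, 0.001], [0.001, 0.001, -1.0]] w 25.735228234264767 F [-0.4 -0.5 -0.9]
delta [-0.4, -0.6, 1.0] [0.001, -0.0007, -0.0019]
delta [-190.4, -0.2, 0.8] [0.001, -0.0007, -0.0019]
```

servo_tool --deltas '[[[-12, -0.6, 0.8], [0, 0, 0]], [[-25, -0.6, 0.8], [0, 0, 0]], [[-38, -0.6, 0.8], [0, 0, 0]], [[-50, -0.6, 0.8], [0, 0, 0]], [[-60, -0.6, 0.8], [0, 0, 0]]]'

```text
t: 28.37
ee_pos: [538.1, 336.4, 107.4]
orientation: [-2.171, -2.271, 0.001]
ft_force: [-1.4, 0.6, -0.2]
width: 26.1
grasp_force: 30.0
```

servo_tool --deltas '[[[-12, 0, 0], [0, 0, 0]], [[-24, 0, 0], [0, 0, 0]], [[-36, 0, 0], [0, 0, 0]], [[-45, 0, 0], [0, 0, 0]], [[-45, 0, 0], [0, 0, 0]]]'

```text
t: 28.78
ee_pos: [540.2, 291.6, 107.3]
orientation: [-2.171, -2.27, 0.001]
ft_force: [1.1, -0.3, -0.9]
width: 25.8
grasp_force: 30.0
```

Run:
```python
from h import *
o=st(); go(T(0,195,23),yaw=YAW); print(o["moment"])
```

```text
t 28.78 pos [540.2 291.6 107.3] R [[-0.045, 0.999, -0.001], [0.999, 0.045, -0.001], [-0.001, -0.001, -1.0]] w 25.83165835510967 F [ 1.1 -0.3 -0.9]
delta [-83.1, 1.0, -0.6] [-0.0006, 0.0006, -0.0034]
[ 0.03256805 -0.06714971  0.02351545]
```

servo_tool --deltas '[[[-12, 0.5, -0.5], [0, 0, -0.003]], [[-24, 0.5, -0.5], [0, 0, -0.003]], [[-36, 0.5, -0.5], [0, 0, -0.003]], [[-48, 0.8, -0.5], [0, 0, -0.003]], [[-60, 1, -0.5], [0, 0, -0.003]]]'

```text
t: 29.2
ee_pos: [543.9, 232.4, 107.8]
orientation: [-2.166, -2.275, 0.0]
ft_force: [0.1, -0.6, -0.8]
width: 25.8
grasp_force: 30.0
```

servo_tool --deltas '[[[-8, 0, 0], [0, 0, 0]], [[-15, 0, 0], [0, 0, 0]], [[-20, 0, 0], [0, 0, 0]], [[-23, 0, 0], [0, 0, 0]], [[-24, 0, 0], [0, 0, 0]]]'

```text
t: 29.62
ee_pos: [545.3, 209.3, 107.9]
orientation: [2.167, 2.275, 0.0]
ft_force: [-0.5, 0.1, -1.1]
width: 26.0
grasp_force: 30.0
```

Run:
```python
from h import *
o=st(); go(T(0,195,23),yaw=YAW); print(o["moment"])
```

```text
t 29.62 pos [545.3 209.3 107.9] R [[-0.049, 0.999, 0.0], [0.999, 0.049, 0.0], [0.0, 0.0, -1.0]] w 26.012698458883452 F [-0.5  0.1 -1.1]
delta [-0.7, -0.3, -0.1] [0.0001, -0.0001, 0.0006]
[ 0.03025013 -0.07939933  0.05710859]
```

Push a bit further until contact.

servo_tool --deltas '[[[-1, 0, 0], [0, 0, 0]], [[-2, 0, 0], [0, 0, 0]], [[-3, 0, 0], [0, 0, 0]], [[-3, 0, 0], [0, 0, 0]]]'

```text
t: 29.95
ee_pos: [545.3, 209.1, 108.0]
orientation: [-2.166, -2.273, -0.004]
ft_force: [-2.2, 10.3, -2.8]
width: 25.4
grasp_force: 30.0
```

servo_tool --deltas '[[[0, 0, 0], [0, 0, 0]], [[0, 0, 0], [0, 0, 0]], [[0, 0, 0], [0, 0, 0]], [[0, 0, 0], [0, 0, 0]]]' --grip 0.1

```text
t: 30.28
ee_pos: [545.3, 206.7, 107.9]
orientation: [2.166, 2.275, -0.0]
ft_force: [0.6, 0.7, -0.5]
width: 39.3
grasp_force: 0.0
```

servo_tool --deltas '[[[0, 0, -30], [0, 0, 0]], [[0, 0, -60], [0, 0, 0]], [[0, 0, -100], [0, 0, 0]], [[0, 0, -140], [0, 0, 0]], [[0, 0, -180], [0, 0, 0]]]'

```text
t: 30.7
ee_pos: [544.9, 206.3, 289.6]
orientation: [-2.167, -2.275, 0.001]
ft_force: [1.1, 0.7, 0.9]
width: 39.5
grasp_force: 0.0
```

servo_tool --deltas '[[[-40, 0, 0], [0, 0, 0]], [[-80, 0, 0], [0, 0, 0]], [[-100, 0, 0], [0, 0, 0]], [[-100, 0, 0], [0, 0, 0]]]'

```text
t: 31.03
ee_pos: [550.2, 103.4, 288.3]
orientation: [2.169, 2.271, -0.001]
ft_force: [0.6, -0.2, 0.3]
width: 39.4
grasp_force: 0.0
```

Run:
```python
from h import *
p=get_image("wrist"); o=st(); print(np.round(o["qpos"],3)); X,L=bd(p); cv2.imwrite("pics/w9.png",p["frame"])
f=p["frame"].astype(int); red=(f[...,2]>f[...,1]*1.8)&(f[...,2]>f[...,0]*1.8)&(L[...,2]>30)&(L[...,1]>165)
print("head",red.sum(),rect(L[red]),np.median(L[red][:,2]))
gr=(abs(L[...,0]+91.5)<45)&(L[...,1]>150)&(L[...,1]<230)&(L[...,2]>-30)&(L[...,2]<0)
b=L[gr]; print("handle",rect(b),np.percentile(b[:,1],[1,99]),np.percentile(b[:,0],[1,99]),np.percentile(b[:,2],[50,90]))
bar=b[b[:,1]>198]; print(rect(bar))
```

```text
t 31.08 pos [550.2 105.1 288.2] R [[-0.046, 0.999, 0.0], [0.999, 0.046, -0.0], [-0.0, 0.0, -1.0]] w 39.53240069507363 F [-0.1  0.3 -0.1]
[ 0.168  0.257  1.712 -0.     1.173  0.122]
board in tray 22822 (array([-0. , 85.4]), 230.4, 125.0, np.float64(0.002)) 8.91003433653691
head 1095 (array([  0.4, 194. ]), 30.1, 25.2, np.float64(1.558)) 38.8452397250594
handle (array([-90.9, 180.2]), 67.2, 60.4, np.float64(-0.009)) [150.96503507 210.16266735] [-123.32264495  -58.2449406 ] [-11.98215095 -10.53640341]
(array([-90.7, 204.4]), 67.2, 12.6, np.float64(0.004))
```

View pics/w9.png

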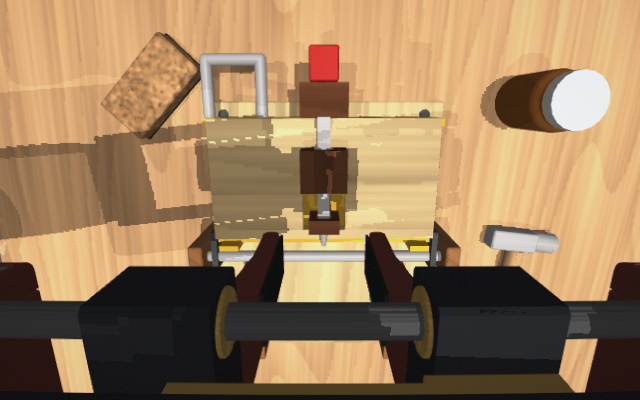

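servo_tool --deltas '[[[20, -20, 0], [0, 0, 0.12]], [[40, -40, 0], [0, 0, 0.24]], [[60, -60, 0], [0, 0, 0.36]], [[80, -80, 0], [0, 0, 0.48]], [[105, -100, 40], [0, 0, 0.55]]]' --grip -0.1

```text
t: 31.55
ee_pos: [451.0, 205.6, 259.8]
orientation: [2.706, 1.594, 0.016]
ft_force: [1.3, 1.2, 0.5]
width: 48.1
grasp_force: 0.0
```

servo_tool --deltas '[[[0, 0, 0], [0, 0, 0.12]], [[0, 0, 0], [0, 0, 0.24]], [[0, 0, 0], [0, 0, 0.36]], [[0, 0, 0], [0, 0, 0.48]], [[0, 0, 0], [0, 0, 0.55]]]'

```text
t: 31.97
ee_pos: [448.7, 203.7, 255.1]
orientation: [-3.038, -0.801, 0.001]
ft_force: [0.2, 0.0, -0.7]
width: 48.1
grasp_force: 0.0
```

servo_tool --deltas '[[[0, 0, 0], [0, 0, 0.12]], [[0, 0, 0], [0, 0, 0.24]], [[0, 0, 0], [0, 0, 0.36]], [[0, 0, 0], [0, 0, 0.47]], [[0, 0, 0], [0, 0, 0.47]]]'

```text
t: 32.38
ee_pos: [448.8, 203.5, 255.2]
orientation: [-3.141, -0.074, 0.001]
ft_force: [0.4, -0.8, 0.0]
width: 48.5
grasp_force: 0.0
```

Run:
```python
from h import *
for i in range(3): p=get_image("wrist")
o=st(); print(np.round(o["qpos"],3)); go(T(-91,204.4,-35),yaw=YAW-np.pi/2)
X=cloud(p); L=np.stack([(X-O)@ex,(X-O)@ey,X[...,2]-85],-1)
b=L[(abs(L[...,0]+91.5)<25)&(L[...,1]>190)&(L[...,1]<230)&(L[...,2]>-25)&(L[...,2]<0)]; 
print("bar",len(b),np.percentile(b,[2,50,98],axis=0).round(1).tolist())
```

```text
t 32.53 pos [448.9 203.  255.2] R [[0.999, 0.054, -0.0], [0.054, -0.999, 0.0], [-0.0, -0.0, -1.0]] w 48.583978292654 F [-0.3  0.8 -0.5]
[0.4   0.187 1.885 0.    1.07  1.917]
delta [5.3, -10.3, 205.2] [-0.0001, 0.0002, 0.0061]
bar 671 [[-115.8, 191.7, -15.9], [-92.6, 204.1, -12.2], [-67.3, 210.1, -9.9]]
```

servo_tool --deltas '[[[5, -10, 40], [0, 0, 0.006]], [[5, -10, 80], [0, 0, 0.006]], [[5, -10, 120], [0, 0, 0.006]], [[5, -10, 150], [0, 0, 0.006]], [[5, -10, 165], [0, 0, 0.006]]]'

```text
t: 32.95
ee_pos: [451.4, 211.9, 86.7]
orientation: [3.139, 0.074, -0.008]
ft_force: [-0.5, -0.8, -1.4]
width: 48.1
grasp_force: 0.0
```

servo_tool --deltas '[[[0, 0, 10], [0, 0, 0]], [[0, 0, 25], [0, 0, 0]], [[0, 0, 38], [0, 0, 0]], [[0, 0, 40], [0, 0, 0]], [[0, 0, 40], [0, 0, 0]]]'

```text
t: 33.37
ee_pos: [453.6, 212.7, 50.2]
orientation: [3.141, 0.071, -0.001]
ft_force: [-0.4, 0.6, -0.2]
width: 48.4
grasp_force: 0.0
```

servo_tool --deltas '[[[0, 0, 0], [0, 0, 0]], [[0, 0, 0], [0, 0, 0]], [[0, 0, 0], [0, 0, 0]], [[0, 0, 0], [0, 0, 0]], [[0, 0, 0], [0, 0, 0]]]' --grip 1

```text
t: 33.78
ee_pos: [454.0, 212.7, 50.9]
orientation: [-3.14, -0.069, -0.001]
ft_force: [0.7, 0.2, 0.3]
width: 18.7
grasp_force: 0.0
```

servo_tool --deltas '[[[0, 0, 0], [0, 0, 0]], [[0, 0, 0], [0, 0, 0]], [[0, 0, 0], [0, 0, 0]]]'

```text
t: 34.03
ee_pos: [453.9, 214.4, 50.8]
orientation: [-3.138, -0.067, -0.002]
ft_force: [-3.0, 11.6, 0.8]
width: 11.0
grasp_force: 30.0
```

```bash
cat >> h.py <<'E'
def arc(dtool,th0,th1,n,off=18.7):
    """rows along handle arc in tool axes, from commanded pose"""
    f=lambda t:T(-91.5,205*np.cos(t)+16*np.sin(t),205*np.sin(t)-16*np.cos(t))
    R0=dtool
    for t in np.linspace(th0,th1,n+1)[1:]:
        print(round(t,2),np.round(R0.T@(f(t)-f(th0)),0).tolist())
E
python3 - <<'E'
from h import *
o=st(); print(o["grasp_force"],np.round(o["qpos"],3)); go(T(-91,205,-35),yaw=YAW-np.pi/2)
R0=R.from_rotvec(o["orientation"]).as_matrix()
for k in range(10):
    print("call",k); arc(R0,k*.32,min((k+1)*.32,3.15),5)
E
```

```text
t 34.03 pos [453.9 214.4  50.8] R [[0.999, 0.043, 0.001], [0.043, -0.999, 0.003], [0.001, -0.003, -1.0]] w 10.983868440881832 F [-3.  11.6  0.8]
30.010808408260345 [0.416 0.524 1.996 0.004 0.619 1.941]
delta [-0.3, 0.2, 0.8] [-0.0027, -0.0012, -0.005]
call 0
0.06 [0.0, -1.0, -13.0]
0.13 [0.0, -0.0, -26.0]
0.19 [0.0, 1.0, -39.0]
0.26 [0.0, 2.0, -52.0]
0.32 [0.0, 5.0, -65.0]
call 1
0.38 [0.0, 4.0, -13.0]
0.45 [0.0, 8.0, -25.0]
0.51 [0.0, 13.0, -37.0]
0.58 [0.0, 19.0, -49.0]
0.64 [0.0, 25.0, -60.0]
call 2
0.7 [0.0, 7.0, -11.0]
0.77 [0.0, 15.0, -21.0]
0.83 [0.0, 24.0, -31.0]
0.9 [0.0, 33.0, -41.0]
0.96 [0.0, 43.0, -49.0]
call 3
1.02 [0.0, 10.0, -8.0]
1.09 [0.0, 21.0, -15.0]
1.15 [0.0, 33.0, -22.0]
1.22 [0.0, 44.0, -28.0]
1.28 [0.0, 56.0, -33.0]
call 4
1.34 [0.0, 12.0, -4.0]
1.41 [0.0, 25.0, -8.0]
1.47 [0.0, 38.0, -11.0]
1.54 [0.0, 51.0, -13.0]
1.6 [0.0, 64.0, -14.0]
call 5
1.66 [0.0, 13.0, -0.0]
1.73 [0.0, 26.0, 0.0]
1.79 [0.0, 39.0, 2.0]
1.86 [0.0, 52.0, 4.0]
1.92 [0.0, 65.0, 7.0]
call 6
1.98 [0.0, 13.0, 4.0]
2.05 [0.0, 25.0, 9.0]
2.11 [0.0, 37.0, 14.0]
2.18 [0.0, 48.0, 20.0]
2.24 [0.0, 60.0, 27.0]
call 7
2.3 [0.0, 11.0, 8.0]
2.37 [0.0, 21.0, 16.0]
2.43 [0.0, 31.0, 25.0]
2.5 [0.0, 40.0, 34.0]
2.56 [0.0, 48.0, 45.0]
call 8
2.62 [0.0, 8.0, 11.0]
2.69 [0.0, 15.0, 22.0]
2.75 [0.0, 21.0, 33.0]
2.82 [0.0, 27.0, 45.0]
2.88 [0.0, 32.0, 57.0]
call 9
2.93 [0.0, 3.0, 11.0]
2.99 [0.0, 6.0, 21.0]
3.04 [0.0, 9.0, 32.0]
3.1 [0.0, 10.0, 43.0]
3.15 [-0.0, 11.0, 54.0]
```

servo_tool --deltas '[[[0, -2, -10], [0, 0, 0]], [[0, -2, -20], [0, 0, 0]], [[0, -1, -36], [0, 0, 0]], [[0, 1, -50], [0, 0, 0]], [[0, 3, -65], [0, 0, 0]]]'

```text
t: 34.45
ee_pos: [453.9, 209.6, 116.0]
orientation: [-3.141, -0.069, -0.001]
ft_force: [5.2, -5.2, -11.0]
width: 11.3
grasp_force: 30.0
```

```bash
cat >> h.py <<'E'
def hth():
    """handle angle implied by the grasp point and radius"""
    o=st(); g=o["ee_pos"]+np.array([0,0,18.7])-O; y,z=g@ey,g[2]
    print("x",round(g@ex,1),"r",round(np.hypot(y,z),1),"(205.6) th",round(np.arctan2(z,y)+np.arctan2(16,205),3),"gf",o["grasp_force"])
E
python3 -c "
from h import *
hth()"
```

```text
t 34.45 pos [453.9 209.6 116. ] R [[0.999, 0.044, 0.001], [0.044, -0.999, 0.0], [0.001, -0.0, -1.0]] w 11.29838314758729 F [  5.2  -5.2 -11. ]
x -90.9 r 206.5 (205.6) th 0.321 gf 29.988846480846405
```

servo_tool --deltas '[[[0, 4, -13], [0, 0, 0]], [[0, 8, -25], [0, 0, 0]], [[0, 13, -37], [0, 0, 0]], [[0, 19, -49], [0, 0, 0]], [[0, 25, -60], [0, 0, 0]]]'

```text
t: 34.87
ee_pos: [455.1, 185.5, 176.6]
orientation: [-3.138, -0.068, -0.002]
ft_force: [1.7, 7.7, -7.2]
width: 11.6
grasp_force: 30.0
```

servo_tool --deltas '[[[0, 7, -11], [0, 0, 0]], [[0, 15, -21], [0, 0, 0]], [[0, 24, -31], [0, 0, 0]], [[0, 33, -41], [0, 0, 0]], [[0, 43, -49], [0, 0, 0]]]'

```text
t: 35.28
ee_pos: [457.1, 144.6, 226.9]
orientation: [-3.134, -0.066, -0.003]
ft_force: [-5.5, 20.0, 11.0]
width: 10.8
grasp_force: 30.0
```

Run:
```python
from h import *
hth(); p=get_image("side"); cv2.imwrite("pics/s3.png",cv2.resize(p["frame"][130:330,160:420],(780,600)))
```

```text
t 35.28 pos [457.1 144.6 226.9] R [[0.999, 0.042, 0.002], [0.042, -0.999, 0.007], [0.002, -0.007, -1.0]] w 10.81871613647232 F [-5.5 20.  11. ]
x -90.8 r 210.0 (205.6) th 0.949 gf 30.010556280612946
```

View pics/s3.png

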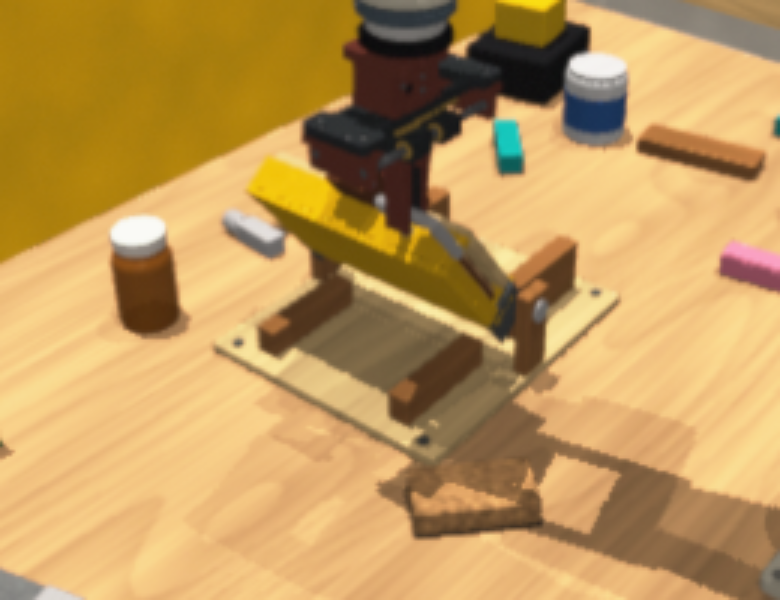

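servo_tool --deltas '[[[0, 9, -10], [0, 0, 0]], [[0, 19, -18], [0, 0, 0]], [[0, 31, -25], [0, 0, 0]], [[0, 42, -31], [0, 0, 0]], [[0, 54, -37], [0, 0, 0]]]'

```text
t: 35.75
ee_pos: [459.6, 89.2, 263.4]
orientation: [-3.136, -0.068, -0.004]
ft_force: [1.5, 8.3, 1.3]
width: 11.0
grasp_force: 30.0
```

servo_tool --deltas '[[[0, 12, -4], [0, 0, 0]], [[0, 25, -8], [0, 0, 0]], [[0, 38, -11], [0, 0, 0]], [[0, 51, -13], [0, 0, 0]], [[0, 64, -14], [0, 0, 0]]]'

```text
t: 36.17
ee_pos: [462.3, 24.6, 277.9]
orientation: [-3.137, -0.068, -0.004]
ft_force: [-1.6, 6.6, 11.2]
width: 11.2
grasp_force: 30.0
```

```bash
python3 -c "
from h import *
hth()"
```

```text
t 36.17 pos [462.3  24.6 277.9] R [[0.999, 0.043, 0.003], [0.043, -0.999, 0.003], [0.003, -0.003, -1.0]] w 11.150113479993895 F [-1.6  6.6 11.2]
x -91.4 r 212.1 (205.6) th 1.577 gf 30.006347000598907
```

servo_tool --deltas '[[[0, 13, 0], [0, 0, 0]], [[0, 26, 0], [0, 0, 0]], [[0, 39, 2], [0, 0, 0]], [[0, 52, 4], [0, 0, 0]], [[0, 65, 7], [0, 0, 0]]]'

```text
t: 36.58
ee_pos: [465.2, -41.2, 270.4]
orientation: [-3.14, -0.068, -0.005]
ft_force: [0.7, 5.2, 4.1]
width: 11.5
grasp_force: 30.0
```

servo_tool --deltas '[[[0, 13, 4], [0, 0, 0]], [[0, 25, 9], [0, 0, 0]], [[0, 37, 14], [0, 0, 0]], [[0, 48, 20], [0, 0, 0]], [[0, 60, 27], [0, 0, 0]]]'

```text
t: 37.0
ee_pos: [467.8, -101.5, 242.5]
orientation: [-3.14, -0.068, -0.004]
ft_force: [0.8, 2.8, 2.7]
width: 11.4
grasp_force: 30.0
```

```bash
python3 -c "
from h import *
hth()"
```

```text
t 37.0 pos [ 467.8 -101.5  242.5] R [[0.999, 0.043, 0.002], [0.043, -0.999, 0.0], [0.002, -0.0, -1.0]] w 11.442004710366046 F [0.8 2.8 2.7]
x -91.9 r 208.3 (205.6) th 2.211 gf 30.00049889087677
```

servo_tool --deltas '[[[0, 11, 8], [0, 0, 0]], [[0, 21, 16], [0, 0, 0]], [[0, 31, 25], [0, 0, 0]], [[0, 40, 34], [0, 0, 0]], [[0, 48, 45], [0, 0, 0]]]'

```text
t: 37.42
ee_pos: [469.8, -150.7, 196.4]
orientation: [3.139, 0.07, 0.002]
ft_force: [-0.7, -5.6, 7.3]
width: 11.4
grasp_force: 30.0
```

servo_tool --deltas '[[[0, 8, 11], [0, 0, 0]], [[0, 15, 22], [0, 0, 0]], [[0, 21, 33], [0, 0, 0]], [[0, 27, 45], [0, 0, 0]], [[0, 32, 57], [0, 0, 0]]]'

```text
t: 37.83
ee_pos: [471.3, -182.6, 138.8]
orientation: [3.139, 0.069, 0.002]
ft_force: [3.3, -0.3, 3.2]
width: 11.4
grasp_force: 30.0
```

```bash
python3 -c "
from h import *
hth()"
```

```text
t 37.83 pos [ 471.3 -182.6  138.8] R [[0.999, 0.044, 0.001], [0.044, -0.999, -0.001], [0.001, 0.001, -1.0]] w 11.412647485611748 F [ 3.3 -0.3  3.2]
x -92.4 r 205.4 (205.6) th 2.859 gf 30.007781088352203
```

servo_tool --deltas '[[[0, 3, 10], [0, 0, 0]], [[0, 6, 20], [0, 0, 0]], [[0, 8, 30], [0, 0, 0]], [[0, 10, 38], [0, 0, 0]], [[0, 11, 45], [0, 0, 0]]]'

```text
t: 38.25
ee_pos: [471.8, -193.7, 93.7]
orientation: [3.139, 0.069, 0.001]
ft_force: [2.3, -6.4, 4.3]
width: 11.1
grasp_force: 30.0
```

servo_tool --deltas '[[[0, 0, 4], [0, 0, 0]], [[0, 0, 8], [0, 0, 0]], [[0, 0, 11], [0, 0, 0]], [[0, 0, 12], [0, 0, 0]]]'

```text
t: 38.58
ee_pos: [471.9, -194.9, 82.1]
orientation: [3.137, 0.071, 0.002]
ft_force: [-1.1, -15.6, 4.2]
width: 11.0
grasp_force: 30.0
```

```bash
python3 -c "
from h import *
hth()"
```

```text
t 38.58 pos [ 471.9 -194.9   82.1] R [[0.999, 0.045, 0.001], [0.045, -0.999, -0.004], [0.001, 0.004, -1.0]] w 11.004385586635925 F [ -1.1 -15.6   4.2]
x -92.3 r 205.1 (205.6) th 3.142 gf 29.999700486660004
```

servo_tool --deltas '[[[0, 1, 2], [0, 0, 0]], [[0, 2, 4], [0, 0, 0]], [[0, 2, 4], [0, 0, 0]], [[0, 2, 4], [0, 0, 0]]]'

```text
t: 38.92
ee_pos: [472.1, -195.1, 79.8]
orientation: [3.139, 0.069, 0.003]
ft_force: [-3.2, -0.4, 22.7]
width: 11.0
grasp_force: 30.0
```

servo_tool --deltas '[[[0, 0, 0], [0, 0, 0]], [[0, 0, 0], [0, 0, 0]], [[0, 0, 0], [0, 0, 0]], [[0, 0, 0], [0, 0, 0]], [[0, 0, 0], [0, 0, 0]]]' --grip -0.1

```text
t: 39.33
ee_pos: [470.9, -193.9, 77.8]
orientation: [-3.14, -0.069, 0.002]
ft_force: [-0.8, -0.9, 0.5]
width: 41.0
grasp_force: 0.0
```

servo_tool --deltas '[[[0, 0, -40], [0, 0, 0]], [[0, 0, -80], [0, 0, 0]], [[0, 0, -120], [0, 0, 0]], [[0, 0, -160], [0, 0, 0]], [[0, 0, -200], [0, 0, 0]]]'

```text
t: 39.75
ee_pos: [470.8, -193.8, 279.9]
orientation: [-3.141, -0.069, 0.001]
ft_force: [0.6, -1.3, -0.5]
width: 48.4
grasp_force: 0.0
```

servo_tool --deltas '[[[0, -30, 0], [0, 0, -0.12]], [[0, -50, 0], [0, 0, -0.24]], [[0, -50, 0], [0, 0, -0.36]], [[0, -50, 0], [0, 0, -0.48]], [[0, -50, 0], [0, 0, -0.52]]]'

```text
t: 40.17
ee_pos: [469.0, -143.6, 278.2]
orientation: [-3.014, -0.885, 0.001]
ft_force: [-0.2, -0.9, 0.1]
width: 48.5
grasp_force: 0.0
```

Run:
```python
from h import *
o=st(); p=get_image("wrist"); X=cloud(p); L=np.stack([(X-O)@ex,(X-O)@ey,X[...,2]],-1); cv2.imwrite("pics/w10.png",p["frame"])
f=p["frame"].astype(int); red=(f[...,2]>f[...,1]*1.8)&(f[...,2]>f[...,0]*1.8)&(L[...,2]>60)&(L[...,2]<90)&(L[...,1]<-150)
print("head",red.sum(),rect(L[red]) if red.sum() else "",np.median(L[red][:,2]))
u=(abs(L[...,0])<110)&(L[...,1]<-25)&(L[...,1]>-140)&(L[...,2]>100); a=L[u]; print("underside (exp 127)",np.percentile(a[:,2],[5,50,95]).round(1), np.polyfit(a[:,1],a[:,2],1).round(4))
go(T(0,-195,-40),yaw=YAW);
```

```text
t 40.17 pos [ 469.  -143.6  278.2] R [[0.841, 0.541, -0.0], [0.541, -0.841, 0.0], [-0.0, -0.0, -1.0]] w 48.492673486781555 F [-0.2 -0.9  0.1]
head 649 (array([  -0.5, -197.3]), 26.0, 25.8, np.float64(1.558)) 67.59305967302777
underside (exp 127) [125.  359.9 383.9] [-1.991  62.8547]
delta [59.7, 82.5, 233.0] [-0.0006, 0.0002, -1.0492]
```

View pics/w10.png

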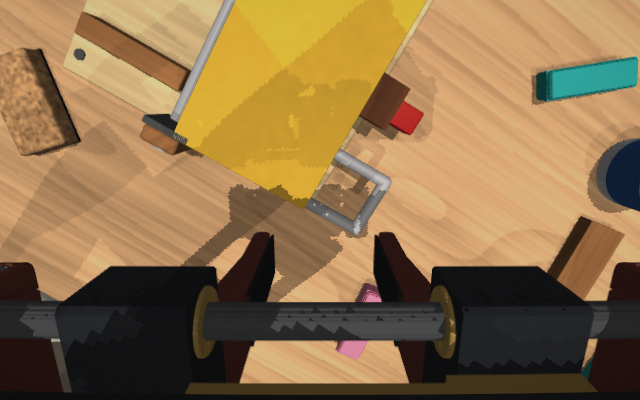

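servo_tool --deltas '[[[0, 0, 0], [0, 0, -0.12]], [[0, 0, 0], [0, 0, -0.24]], [[10, 20, 0], [0, 0, -0.36]], [[30, 50, 0], [0, 0, -0.48]], [[59, 84, 60], [0, 0, -0.55]]]' --grip 0

```text
t: 40.63
ee_pos: [550.5, -180.2, 250.3]
orientation: [2.655, 1.661, 0.012]
ft_force: [1.0, -0.8, 1.7]
width: 43.9
grasp_force: 0.0
```

servo_tool --deltas '[[[0, 0, 0], [0, 0, -0.12]], [[0, 0, 0], [0, 0, -0.24]], [[0, 0, 0], [0, 0, -0.36]], [[0, 0, 0], [0, 0, -0.48]], [[0, 0, 0], [0, 0, -0.5]]]'

```text
t: 41.05
ee_pos: [544.8, -177.7, 244.2]
orientation: [-2.169, -2.271, 0.001]
ft_force: [-0.1, -0.2, 0.1]
width: 44.1
grasp_force: 0.0
```

Run:
```python
from h import *
for i in range(3): p=get_image("wrist")
o=st(); X=cloud(p); L=np.stack([(X-O)@ex,(X-O)@ey,X[...,2]],-1)
f=p["frame"].astype(int); red=(f[...,2]>f[...,1]*1.8)&(f[...,2]>f[...,0]*1.8)&(L[...,2]>55)&(L[...,2]<80)
print("head",red.sum(),np.percentile(L[red],[2,50,98],axis=0).round(1).tolist() if red.sum() else "")
go(T(0,-197,-35),yaw=YAW);
```

```text
t 41.2 pos [ 545.  -177.7  244.7] R [[-0.039, 0.999, -0.0], [0.999, 0.039, 0.0], [0.0, -0.0, -1.0]] w 44.155525039599645 F [ 0.4  0.5 -0.4]
head 666 [[-12.8, -209.5, 66.0], [-1.1, -197.4, 67.8], [11.4, -185.7, 69.4]]
delta [-6.1, 18.6, 194.7] [-0.0003, -0.0001, -0.0089]
```

servo_tool --deltas '[[[-6, 18, 35], [0, 0, -0.009]], [[-6, 18, 70], [0, 0, -0.009]], [[-6, 18, 105], [0, 0, -0.009]], [[-6, 18, 130], [0, 0, -0.009]], [[-6, 18, 145], [0, 0, -0.009]]]'

```text
t: 41.62
ee_pos: [561.6, -182.3, 96.8]
orientation: [-2.164, -2.272, 0.003]
ft_force: [-0.4, 0.9, -0.2]
width: 43.4
grasp_force: 0.0
```

servo_tool --deltas '[[[0, 0, 10], [0, 0, 0]], [[0, 0, 25], [0, 0, 0]], [[0, 0, 38], [0, 0, 0]], [[0, 0, 47], [0, 0, 0]], [[0, 0, 49], [0, 0, 0]]]'

```text
t: 42.03
ee_pos: [562.7, -182.7, 49.7]
orientation: [-2.163, -2.276, 0.001]
ft_force: [-0.2, 1.1, 0.3]
width: 43.8
grasp_force: 0.0
```

Run:
```python
from h import *
get_image("top");get_image("top")
o=st(); print(o["ft_force"]); go(T(-0.5,-196,-35),yaw=YAW);
```

```text
t 42.13 pos [ 563.3 -182.9   50.8] R [[-0.051, 0.999, -0.0], [0.999, 0.051, 0.0], [0.0, -0.0, -1.0]] w 44.14317560618996 F [-0.9 -0.5  0.3]
[-0.93618832 -0.53344204  0.28554809]
delta [0.9, -0.1, 0.8] [-0.0003, -0.0001, 0.0034]
```

Close, pull out along tool −x.

servo_tool --deltas '[[[0, 0, 0], [0, 0, 0]], [[0, 0, 0], [0, 0, 0]], [[0, 0, 0], [0, 0, 0]], [[0, 0, 0], [0, 0, 0]], [[0, 0, 0], [0, 0, 0]]]' --grip 1

```text
t: 42.55
ee_pos: [563.9, -183.1, 51.7]
orientation: [2.162, 2.277, 0.001]
ft_force: [-0.8, 0.2, 3.6]
width: 25.9
grasp_force: 30.0
```

servo_tool --deltas '[[[0, 0, 0], [0, 0, 0]], [[-5, 0, 0], [0, 0, 0]], [[-12, 0, 0], [0, 0, 0]], [[-20, 0, 0], [0, 0, 0]], [[-30, 0, 0], [0, 0, 0]]]'

```text
t: 42.97
ee_pos: [565.1, -212.3, 51.3]
orientation: [-2.162, -2.278, -0.001]
ft_force: [0.5, 2.4, 4.1]
width: 25.8
grasp_force: 30.0
```

servo_tool --deltas '[[[-12, 0, 0], [0, 0, 0]], [[-24, 0, 0], [0, 0, 0]], [[-36, 0, 0], [0, 0, 0]], [[-48, 0, 0], [0, 0, 0]], [[-60, 0, 0], [0, 0, 0]]]'

```text
t: 43.38
ee_pos: [567.9, -274.1, 50.8]
orientation: [-2.163, -2.278, 0.0]
ft_force: [-0.3, 1.7, 3.8]
width: 26.0
grasp_force: 30.0
```

servo_tool --deltas '[[[-15, 0, 0], [0, 0, 0]], [[-30, 0, 0], [0, 0, 0]], [[-45, 0, 0], [0, 0, 0]], [[-60, 0, 0], [0, 0, 0]], [[-75, 0, 0], [0, 0, 0]]]'

```text
t: 43.8
ee_pos: [571.8, -349.7, 50.6]
orientation: [2.163, 2.278, -0.001]
ft_force: [0.1, 0.2, -1.6]
width: 25.8
grasp_force: 30.0
```

servo_tool --deltas '[[[-15, 0, 0], [0, 0, 0]], [[-30, 0, 0], [0, 0, 0]], [[-40, 0, 0], [0, 0, 0]], [[-40, 0, 0], [0, 0, 0]], [[-40, 0, 0], [0, 0, 0]]]'

```text
t: 44.22
ee_pos: [573.8, -388.1, 50.7]
orientation: [-2.164, -2.277, -0.0]
ft_force: [-0.4, -0.5, -0.5]
width: 25.6
grasp_force: 30.0
```

Run:
```python
from h import *
o=st(); go([562,-398,12],yaw=YAW)
p=get_image("top"); X=cloud(p); L=np.stack([(X-O)@ex,(X-O)@ey,X[...,2]],-1)
cv2.imwrite("pics/top4.png",cv2.resize(p["frame"][150:280,230:480],(750,390)))
u=(abs(L[...,0])<110)&(L[...,1]<-25)&(L[...,1]>-140)&(L[...,2]>100)&(L[...,2]<150); a=L[u]; print("underside (exp 127+4)",np.percentile(a[:,2],[5,50,95]).round(1), np.polyfit(a[:,1],a[:,2],1).round(4))
```

```text
t 44.22 pos [ 573.8 -388.1   50.7] R [[-0.051, 0.999, -0.0], [0.999, 0.051, 0.0], [0.0, -0.0, -1.0]] w 25.62900419167922 F [-0.4 -0.5 -0.5]
delta [-9.3, -12.3, 38.7] [-0.0002, -0.0003, 0.0031]
underside (exp 127+4) [121.8 127.2 132.5] [2.000000e-03 1.274155e+02]
```

View pics/top4.png

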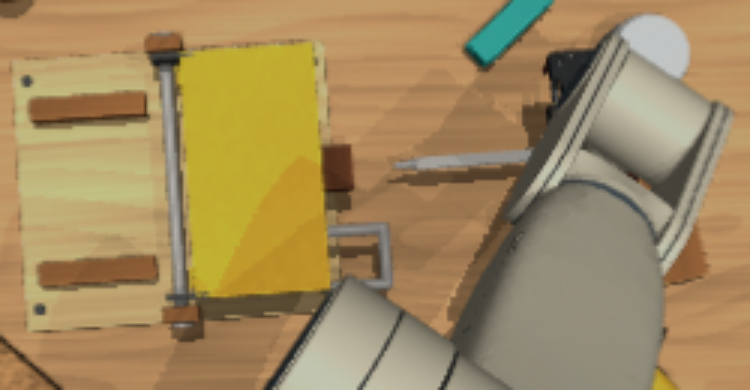

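servo_tool --deltas '[[[-5, -20, 0], [0, 0, 0]], [[-9, -40, 0], [0, 0, 0]], [[-9, -54, 10], [0, 0, 0]], [[-9, -54, 25], [0, 0, 0]], [[-9, -54, 36], [0, 0, 0]]]'

```text
t: 44.68
ee_pos: [520.2, -398.6, 14.0]
orientation: [-2.163, -2.278, -0.0]
ft_force: [-0.0, 0.1, -0.2]
width: 25.8
grasp_force: 30.0
```

servo_tool --deltas '[[[0, 0, 1], [0, 0, 0]], [[0, 0, 2], [0, 0, 0]], [[0, 0, 2], [0, 0, 0]]]'

```text
t: 44.93
ee_pos: [521.2, -398.7, 12.3]
orientation: [-2.161, -2.279, -0.0]
ft_force: [-0.2, 0.9, -0.4]
width: 26.0
grasp_force: 30.0
```

servo_tool --deltas '[[[0, 0, 0], [0, 0, 0]], [[0, 0, 0], [0, 0, 0]], [[0, 0, 0], [0, 0, 0]], [[0, 0, 0], [0, 0, 0]], [[0, 0, 0], [0, 0, 0]]]' --grip 0

```text
t: 45.35
ee_pos: [520.8, -399.4, 13.0]
orientation: [2.163, 2.278, 0.0]
ft_force: [0.1, -1.2, -0.8]
width: 43.9
grasp_force: 0.0
```

servo_tool --deltas '[[[0, 0, -30], [0, 0, 0]], [[0, 0, -70], [0, 0, 0]], [[0, 0, -110], [0, 0, 0]], [[0, 0, -150], [0, 0, 0]], [[0, 0, -190], [0, 0, 0]]]'

```text
t: 45.77
ee_pos: [520.3, -399.2, 204.8]
orientation: [-2.163, -2.278, -0.0]
ft_force: [0.0, -0.1, -0.0]
width: 44.0
grasp_force: 0.0
```

Run:
```python
from h import *
o=st(); p=get_image("wrist"); cv2.imwrite("pics/w11.png",p["frame"]); pin(p,(420,650,-450,-300)); go(T(-91.5,-205,130),yaw=YAW-np.pi/2); print(o["qpos"])
```

```text
t 45.77 pos [ 520.3 -399.2  204.8] R [[-0.052, 0.999, -0.0], [0.999, 0.052, 0.0], [0.0, -0.0, -1.0]] w 43.993042414903655 F [ 0.  -0.1 -0. ]
head 851 (array([ 521.1, -393.5]), 30.0, 25.0, np.float64(-1.524)) 30.313976020718314
delta [209.1, -40.3, -3.2] [0.0009, 0.0137, -1.5669]
[-6.72668625e-01  4.87092330e-01  1.57101909e+00  3.50089329e-05
  1.08364434e+00 -7.24580946e-01]
```

servo_tool --deltas '[[[40, -8, -5], [0, 0, 0.11]], [[80, -16, -10], [0, 0, 0.22]], [[120, -24, -10], [0, 0, 0.33]], [[160, -32, -10], [0, 0, 0.44]], [[200, -40, -10], [0, 0, 0.55]]]' --grip -0.1

```text
t: 46.23
ee_pos: [469.4, -200.3, 213.0]
orientation: [2.705, 1.597, 0.001]
ft_force: [1.0, 1.5, 0.5]
width: 48.2
grasp_force: 0.0
```

servo_tool --deltas '[[[0, 0, 0], [0, 0, 0.12]], [[0, 0, 0], [0, 0, 0.24]], [[0, 0, 0], [0, 0, 0.36]], [[0, 0, 0], [0, 0, 0.48]], [[0, 0, 0], [0, 0, 0.55]]]'

```text
t: 46.65
ee_pos: [470.3, -201.6, 213.0]
orientation: [3.037, 0.803, 0.001]
ft_force: [0.3, 0.2, -0.3]
width: 48.8
grasp_force: 0.0
```

servo_tool --deltas '[[[0, 0, 0], [0, 0, 0.12]], [[0, 0, 0], [0, 0, 0.24]], [[0, 0, 0], [0, 0, 0.36]], [[0, 0, 0], [0, 0, 0.47]], [[0, 0, 0], [0, 0, 0.47]]]'

```text
t: 47.07
ee_pos: [470.2, -201.8, 212.9]
orientation: [3.141, 0.077, 0.0]
ft_force: [-0.6, -0.3, -0.2]
width: 48.4
grasp_force: 0.0
```

Run:
```python
from h import *
for i in range(3): p=get_image("wrist")
o=st(); go(T(-91.5,-205,-2.7),yaw=YAW-np.pi/2)
X=cloud(p); L=np.stack([(X-O)@ex,(X-O)@ey,X[...,2]-85],-1)
b=L[(abs(L[...,0]+91.5)<25)&(L[...,1]<-190)&(L[...,1]>-230)&(L[...,2]>5)&(L[...,2]<35)]
print("bar",len(b),np.percentile(b,[2,50,98],axis=0).round(1).tolist())
```

```text
t 47.22 pos [ 470.2 -201.8  212.9] R [[0.998, 0.056, 0.0], [0.056, -0.998, -0.0], [0.0, 0.0, -1.0]] w 48.66346237283354 F [-0.1 -1.   0.8]
delta [2.9, -6.3, 130.6] [0.0, -0.0, 0.0081]
bar 1062 [[-115.9, -210.6, 16.3], [-91.9, -204.4, 20.0], [-67.2, -191.6, 22.0]]
```

servo_tool --deltas '[[[3, -6, 35], [0, 0, 0.008]], [[3, -6, 70], [0, 0, 0.008]], [[3, -6, 100], [0, 0, 0.008]], [[3, -6, 122], [0, 0, 0.008]], [[3, -6, 130], [0, 0, 0.008]]]'

```text
t: 47.63
ee_pos: [471.0, -194.8, 80.0]
orientation: [-3.139, -0.074, 0.007]
ft_force: [-0.3, 1.0, -0.7]
width: 48.7
grasp_force: 0.0
```

servo_tool --deltas '[[[0, 0, 0], [0, 0, 0]], [[0, 0, 0], [0, 0, 0]], [[0, 0, 0], [0, 0, 0]]]'

```text
t: 47.88
ee_pos: [473.9, -196.1, 84.3]
orientation: [3.14, 0.071, 0.003]
ft_force: [-0.9, -0.2, -0.4]
width: 48.0
grasp_force: 0.0
```

servo_tool --deltas '[[[0, 0, 0], [0, 0, 0]], [[0, 0, 0], [0, 0, 0]], [[0, 0, 0], [0, 0, 0]], [[0, 0, 0], [0, 0, 0]], [[0, 0, 0], [0, 0, 0]]]' --grip 1

```text
t: 48.3
ee_pos: [473.1, -195.7, 83.3]
orientation: [3.141, 0.07, 0.001]
ft_force: [-0.3, 0.2, -0.8]
width: 18.5
grasp_force: 0.0
```

servo_tool --deltas '[[[0, 0, 0], [0, 0, 0]], [[0, 0, 0], [0, 0, 0]], [[0, 0, 0], [0, 0, 0]]]'

```text
t: 48.55
ee_pos: [472.9, -195.1, 83.1]
orientation: [-3.14, -0.07, 0.0]
ft_force: [0.5, 4.6, 5.1]
width: 10.9
grasp_force: 30.0
```

Run:
```python
from h import *
hth(); go(T(-91.5,-205,-2.7),yaw=YAW-np.pi/2); R0=np.array([ex,-ey,[0,0,-1]]).T
for k in range(10):
    print("call",k); arc(R0,3.14-k*.32,max(3.14-(k+1)*.32,0),5)
```

```text
t 48.55 pos [ 472.9 -195.1   83.1] R [[0.999, 0.044, -0.0], [0.044, -0.999, 0.001], [-0.0, -0.001, -1.0]] w 10.87551722121602 F [0.5 4.6 5.1]
x -91.4 r 205.4 (205.6) th 3.138 gf 29.997239112854004
delta [-0.1, 0.3, 0.8] [-0.0008, 0.0001, -0.0035]
call 0
3.08 [-0.0, -1.0, -13.0]
3.01 [-0.0, -4.0, -26.0]
2.95 [-0.0, -7.0, -39.0]
2.88 [0.0, -11.0, -51.0]
2.82 [0.0, -16.0, -64.0]
call 1
2.76 [-0.0, -6.0, -12.0]
2.69 [-0.0, -12.0, -24.0]
2.63 [-0.0, -19.0, -35.0]
2.56 [-0.0, -26.0, -45.0]
2.5 [-0.0, -35.0, -56.0]
call 2
2.44 [-0.0, -9.0, -10.0]
2.37 [-0.0, -19.0, -19.0]
2.31 [0.0, -29.0, -27.0]
2.24 [0.0, -39.0, -35.0]
2.18 [0.0, -50.0, -42.0]
call 3
2.12 [0.0, -12.0, -6.0]
2.05 [-0.0, -23.0, -12.0]
1.99 [0.0, -36.0, -17.0]
1.92 [0.0, -48.0, -21.0]
1.86 [-0.0, -61.0, -24.0]
call 4
1.8 [0.0, -13.0, -2.0]
1.73 [0.0, -26.0, -4.0]
1.67 [0.0, -39.0, -5.0]
1.6 [0.0, -52.0, -4.0]
1.54 [-0.0, -65.0, -3.0]
call 5
1.48 [0.0, -13.0, 2.0]
1.41 [0.0, -26.0, 5.0]
1.35 [0.0, -39.0, 8.0]
1.28 [-0.0, -51.0, 12.0]
1.22 [-0.0, -63.0, 17.0]
call 6
1.16 [0.0, -12.0, 6.0]
1.09 [0.0, -23.0, 12.0]
1.03 [0.0, -34.0, 20.0]
0.96 [0.0, -45.0, 28.0]
0.9 [0.0, -54.0, 36.0]
call 7
0.84 [-0.0, -9.0, 9.0]
0.77 [0.0, -18.0, 19.0]
0.71 [-0.0, -26.0, 29.0]
0.64 [0.0, -34.0, 40.0]
0.58 [-0.0, -40.0, 52.0]
call 8
0.52 [-0.0, -6.0, 12.0]
0.45 [0.0, -11.0, 24.0]
0.39 [0.0, -16.0, 36.0]
0.32 [-0.0, -19.0, 49.0]
0.26 [0.0, -22.0, 62.0]
call 9
0.21 [0.0, -2.0, 11.0]
0.16 [-0.0, -3.0, 21.0]
0.1 [-0.0, -3.0, 32.0]
0.05 [0.0, -3.0, 43.0]
0.0 [-0.0, -3.0, 53.0]
```

servo_tool --deltas '[[[0, 0, -6], [0, 0, 0]], [[0, -1, -13], [0, 0, 0]], [[0, -3, -20], [0, 0, 0]], [[0, -4, -26], [0, 0, 0]], [[0, -7, -39], [0, 0, 0]]]'

```text
t: 48.97
ee_pos: [472.5, -188.7, 121.2]
orientation: [-3.141, -0.07, 0.001]
ft_force: [4.8, 2.6, -8.0]
width: 11.6
grasp_force: 30.0
```

servo_tool --deltas '[[[0, -4, -12], [0, 0, 0]], [[0, -9, -25], [0, 0, 0]], [[0, -15, -37], [0, 0, 0]], [[0, -21, -49], [0, 0, 0]], [[0, -28, -60], [0, 0, 0]]]'

```text
t: 49.38
ee_pos: [471.3, -161.5, 183.3]
orientation: [3.138, 0.071, 0.001]
ft_force: [0.1, -7.2, -3.0]
width: 11.3
grasp_force: 30.0
```

Run:
```python
from h import *
hth(); p=get_image("side"); cv2.imwrite("pics/s5.png",cv2.resize(p["frame"][130:330,200:440],(720,600)))
```

```text
t 49.38 pos [ 471.3 -161.5  183.3] R [[0.999, 0.045, 0.001], [0.045, -0.999, -0.002], [0.001, 0.003, -1.0]] w 11.29564287392657 F [ 0.1 -7.2 -3. ]
x -91.3 r 207.3 (205.6) th 2.62 gf 29.997759461402893
```

View pics/s5.png

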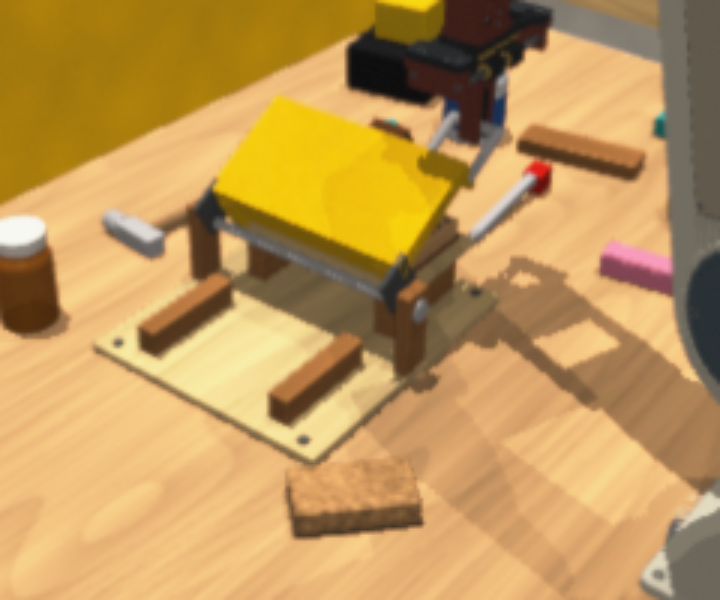

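servo_tool --deltas '[[[0, -7, -10], [0, 0, 0]], [[0, -16, -21], [0, 0, 0]], [[0, -25, -31], [0, 0, 0]], [[0, -35, -40], [0, 0, 0]], [[0, -45, -48], [0, 0, 0]]]'

```text
t: 49.85
ee_pos: [469.5, -118.4, 232.2]
orientation: [3.134, 0.072, 0.002]
ft_force: [-5.2, -16.8, 10.3]
width: 11.3
grasp_force: 30.0
```

servo_tool --deltas '[[[0, -10, -8], [0, 0, 0]], [[0, -21, -15], [0, 0, 0]], [[0, -33, -21], [0, 0, 0]], [[0, -44, -27], [0, 0, 0]], [[0, -57, -32], [0, 0, 0]]]'

```text
t: 50.27
ee_pos: [467.5, -61.0, 264.8]
orientation: [3.135, 0.071, 0.005]
ft_force: [-1.9, -11.4, 11.8]
width: 11.2
grasp_force: 30.0
```

```bash
python3 -c "
from h import *
hth()"
```

```text
t 50.27 pos [467.5 -61.  264.8] R [[0.999, 0.045, 0.003], [0.045, -0.999, -0.006], [0.003, 0.006, -1.0]] w 11.22213841349733 F [ -1.9 -11.4  11.8]
x -90.3 r 210.7 (205.6) th 1.99 gf 30.006599128246307
```

servo_tool --deltas '[[[0, -12, -5], [0, 0, 0]], [[0, -25, -9], [0, 0, 0]], [[0, -38, -11], [0, 0, 0]], [[0, -51, -13], [0, 0, 0]], [[0, -64, -14], [0, 0, 0]]]'

```text
t: 50.68
ee_pos: [464.7, 4.6, 277.8]
orientation: [3.138, 0.071, 0.005]
ft_force: [1.7, -6.4, 3.5]
width: 11.0
grasp_force: 30.0
```

servo_tool --deltas '[[[0, -13, 1], [0, 0, 0]], [[0, -26, 2], [0, 0, 0]], [[0, -39, 4], [0, 0, 0]], [[0, -52, 7], [0, 0, 0]], [[0, -65, 10], [0, 0, 0]]]'

```text
t: 51.1
ee_pos: [461.7, 70.1, 267.5]
orientation: [3.139, 0.071, 0.005]
ft_force: [1.4, -4.7, 1.5]
width: 11.4
grasp_force: 30.0
```

servo_tool --deltas '[[[0, -12, 4], [0, 0, 0]], [[0, -24, 9], [0, 0, 0]], [[0, -36, 15], [0, 0, 0]], [[0, -47, 21], [0, 0, 0]], [[0, -58, 29], [0, 0, 0]]]'

```text
t: 51.52
ee_pos: [459.1, 128.8, 237.8]
orientation: [-3.14, -0.07, -0.004]
ft_force: [1.6, -1.0, 5.6]
width: 11.1
grasp_force: 30.0
```

```bash
python3 -c "
from h import *
hth()"
```

```text
t 51.52 pos [459.1 128.8 237.8] R [[0.999, 0.045, 0.003], [0.045, -0.999, 0.0], [0.003, -0.0, -1.0]] w 11.144137925436606 F [ 1.6 -1.   5.6]
x -89.6 r 209.0 (205.6) th 1.04 gf 30.000727772712708
```

servo_tool --deltas '[[[0, -11, 8], [0, 0, 0]], [[0, -20, 16], [0, 0, 0]], [[0, -29, 25], [0, 0, 0]], [[0, -38, 35], [0, 0, 0]], [[0, -46, 45], [0, 0, 0]]]'

```text
t: 51.93
ee_pos: [456.8, 175.0, 191.3]
orientation: [-3.14, -0.071, -0.002]
ft_force: [5.4, -3.8, 2.0]
width: 11.0
grasp_force: 30.0
```

servo_tool --deltas '[[[0, -8, 11], [0, 0, 0]], [[0, -14, 23], [0, 0, 0]], [[0, -20, 35], [0, 0, 0]], [[0, -25, 47], [0, 0, 0]], [[0, -30, 59], [0, 0, 0]]]'

```text
t: 52.35
ee_pos: [455.3, 205.0, 131.9]
orientation: [-3.14, -0.07, -0.001]
ft_force: [4.9, -4.1, 2.9]
width: 11.0
grasp_force: 30.0
```

servo_tool --deltas '[[[0, -3, 13], [0, 0, 0]], [[0, -6, 26], [0, 0, 0]], [[0, -8, 37], [0, 0, 0]], [[0, -9, 47], [0, 0, 0]], [[0, -9, 56], [0, 0, 0]]]'

```text
t: 52.77
ee_pos: [454.9, 214.9, 75.9]
orientation: [-3.138, -0.069, -0.001]
ft_force: [1.1, 11.1, 5.9]
width: 11.2
grasp_force: 30.0
```

```bash
python3 -c "
from h import *
hth()"
```

```text
t 52.77 pos [454.9 214.9  75.9] R [[0.999, 0.044, 0.001], [0.044, -0.999, 0.003], [0.001, -0.003, -1.0]] w 11.206071859609112 F [ 1.1 11.1  5.9]
x -89.6 r 205.9 (205.6) th 0.125 gf 30.000567734241486
```

servo_tool --deltas '[[[0, 1, 7], [0, 0, 0]], [[0, 1, 14], [0, 0, 0]], [[0, 1, 20], [0, 0, 0]], [[0, 1, 25], [0, 0, 0]], [[0, 1, 28], [0, 0, 0]]]'

```text
t: 53.18
ee_pos: [455.1, 214.5, 48.8]
orientation: [-3.138, -0.068, -0.002]
ft_force: [-5.7, 8.3, 41.3]
width: 11.1
grasp_force: 30.0
```

servo_tool --deltas '[[[0, 0, 0], [0, 0, 0]], [[0, 0, 0], [0, 0, 0]], [[0, 0, 0], [0, 0, 0]], [[0, 0, 0], [0, 0, 0]], [[0, 0, 0], [0, 0, 0]]]' --grip -0.1

```text
t: 53.6
ee_pos: [453.7, 211.6, 48.4]
orientation: [3.14, 0.07, -0.003]
ft_force: [0.3, -0.1, -0.1]
width: 40.9
grasp_force: 0.0
```

servo_tool --deltas '[[[0, 0, -40], [0, 0, 0]], [[0, 0, -80], [0, 0, 0]], [[0, 0, -120], [0, 0, 0]], [[0, 0, -160], [0, 0, 0]], [[0, 0, -200], [0, 0, 0]]]'

```text
t: 54.02
ee_pos: [453.8, 211.5, 250.6]
orientation: [3.14, 0.07, -0.002]
ft_force: [-0.4, 0.9, -0.1]
width: 48.4
grasp_force: 0.0
```

servo_tool --deltas '[[[0, 40, 0], [0, 0, 0]], [[0, 80, 0], [0, 0, 0]], [[0, 120, 0], [0, 0, 0]], [[0, 160, -20], [0, 0, 0]], [[0, 200, -40], [0, 0, 0]]]'

```text
t: 54.43
ee_pos: [461.7, 15.8, 285.7]
orientation: [-3.141, -0.07, 0.005]
ft_force: [0.8, -0.3, 0.2]
width: 48.4
grasp_force: 0.0
```

servo_tool --deltas '[[[0, 40, 0], [0, 0, 0]], [[-20, 60, 0], [0, 0, 0]], [[-30, 70, 0], [0, 0, 0]], [[-30, 70, 0], [0, 0, 0]], [[-30, 70, 0], [0, 0, 0]]]'

```text
t: 54.85
ee_pos: [436.1, -54.0, 286.1]
orientation: [-3.141, -0.067, 0.0]
ft_force: [0.3, 0.4, 0.8]
width: 48.5
grasp_force: 0.0
```

Run:
```python
from h import *
o=st(); p=get_image("wrist"); X,L=bd(p); cv2.imwrite("pics/w12.png",p["frame"])
m=(L[...,1]<-25)&(L[...,1]>-150)&(abs(L[...,0])<130)
a=L[m]; b=a[abs(a[:,2]-(-3.5+1))<5]; print("board face in turner (exp 0,-85)",len(b),rect(b),np.median(b[:,2]))
q=(m&(abs(L[...,2]-27)<6)).astype(np.uint8); n,l,s,c=cv2.connectedComponentsWithStats(q)
for i in range(1,n):
    if s[i,4]>150: print("back",s[i,4],rect(L[l==i]),np.median(L[l==i][:,2]),p["frame"][l==i].mean(0).round())
e=L[(L[...,1]>30)&(L[...,1]<135)&(abs(L[...,0])<115)&(abs(L[...,0])>15)]; print("tray floor",np.nanpercentile(e[:,2],[5,50,95]),len(e))
```

```text
t 54.85 pos [436.1 -54.  286.1] R [[0.999, 0.043, -0.0], [0.043, -0.999, 0.0], [-0.0, -0.0, -1.0]] w 48.458284011173994 F [0.3 0.4 0.8]
board in tray 15782 (array([-35.4, -86.1]), 159.3, 125.1, np.float64(-0.006)) -3.6545286162728985
board face in turner (exp 0,-85) 15716 (array([-35.4, -86.7]), 159.5, 123.9, np.float64(-0.004)) -3.6423943615305348
back 3573 (array([-89.6, -79.9]), 100.1, 31.2, np.float64(1.564)) 26.257378284992626 [ 92. 130. 169.]
tray floor [-36.2706859  -34.87995755 -25.35991097] 12853
```

View pics/w12.png

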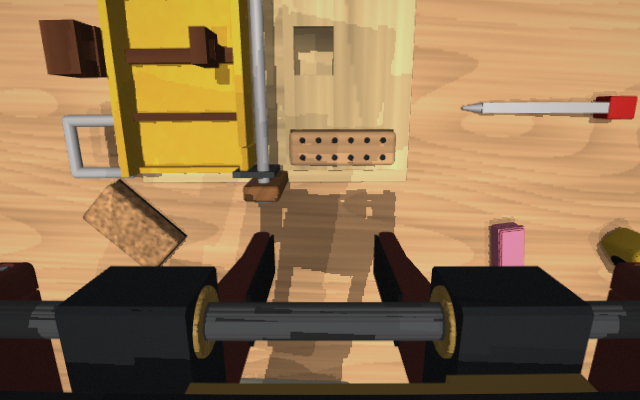

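Run:
```python
from h import *
p=get_image("top"); X=cloud(p); L=np.stack([(X-O)@ex,(X-O)@ey,X[...,2]-85],-1)
m=(L[...,1]<-20)&(L[...,1]>-160)&(abs(L[...,0])<140)&(abs(L[...,2]-30)<7)
n,l,s,c=cv2.connectedComponentsWithStats(m.astype(np.uint8))
for i in range(1,n):
    if s[i,4]>40: print("back",s[i,4],rect(L[l==i]),np.median(L[l==i][:,2]),p["frame"][l==i].mean(0).round())
cv2.imwrite("pics/top6.png",p["frame"])
p=get_image("side"); X=cloud(p); L=np.stack([(X-O)@ex,(X-O)@ey,X[...,2]-85],-1)
m=(L[...,1]<-20)&(L[...,1]>-160)&(abs(L[...,0])<140)&(abs(L[...,2]-27)<6)
n,l,s,c=cv2.connectedComponentsWithStats(m.astype(np.uint8))
for i in range(1,n):
    if s[i,4]>30: print("side back",s[i,4],rect(L[l==i]),np.median(L[l==i][:,2]),p["frame"][l==i].mean(0).round())
```

```text
back 320 (array([ 91.7, -78.6]), 99.0, 32.6, np.float64(1.557)) 28.08963781195655 [ 88. 129. 167.]
side back 190 (array([ 87.6, -78.4]), 101.8, 33.8, np.float64(1.559)) 30.37783779748321 [101. 152. 200.]
side back 224 (array([-91.8, -78.7]), 103.3, 33.6, np.float64(-1.549)) 30.3199293604236 [ 94. 142. 187.]
```

Both backs are on the board with the bare faces up, so I'm handing in.

```bash
python3 -c "
from h import *
print(close_job())"
```

```text
the job is handed in; nothing more can be done
None
```

Job handed in at about 55 s, with no verdict returned: I found only two backs, and both lie on the board on the landing rails with drilled bare faces up; the tray is empty and swung back, and the pin is on the bench about 400 mm from the jig's centre.

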